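Ballast a figurine plinth on the dial scale

ROBOT

A 7-joint arm with a two-finger parallel gripper is mounted at the origin on the work surface. World frame = base frame: x ahead of the robot, y to its left, z up, the work surface at z = 0. Lengths are in m, angles in rad, forces in N, time in s.
With the tool pointing down it reaches from about 0.4 to 0.85 m from the base axis. Payload 10.4 kg.
Tool frame: the origin (TCP) lies midway between the tips of the shut fingers; the grasp point (between the pads) lies 19 mm behind it; z points along the fingers, y is the line along which they close (so a half turn about z gives the same grasp; the last joint's range is limited). The gripper opens to 85 mm and grips with 20 to 120 N. Pads are 22 mm wide; open, the fingers measure 114 mm over their backs; the gripper's body (76 mm by 85 mm) begins 54 mm behind the grasp point. The pads swing forward as they close: fully open they stand 13 mm farther back than shut.
Start: joints at [-1.272, 0.332, -0.065, 1.46, 0.022, 1.35, -0.088], TCP at [0.198, 0.593, 0.231] pointing down, gripper open.
Joint ranges: [-2.6, 2.6], [-0.5, 2.12], [-1.47, 1.34], [0.16, 2.42], [-1.27, 4.41], [0.06, 2.06], [-2.6, 2.6]. Speed limits (rad/s): [2.22, 2.22, 2.79, 2.79, 3.14, 3.14, 3.14].

INTERFACE

Orientations are given as a unit quaternion [w, x, y, z].
In Python, from bench import state, get_image, close_job gives the robot as it stands.
- The arm moves only by the tool apply_moves, never from a script. Its argument "commands" is a list of rows, each an object of numbers: "dx", "dy", "dz": the shift along the world's x, y, z normalised to -1 to 1, where 1 is 250 mm; "rx", "ry", "rz": the turn, a rotation vector about the world's x, y, z normalised to -1 to 1, where 1 is 180 degrees; "fingers": the opening, from -1 (shut) to 1 (fully open). In form: [{"dx": .., "dy": .., "dz": .., "rx": .., "ry": .., "rz": .., "fingers": ..}, ...]. A call has 1 to 5 rows; each row is the pose to reach, as a shift and turn from the pose commanded when the call began, turning the shorter way round; what a row does not reach only later rows make up. A row lasts 1/12 s, in which the tool goes at most 41.7 mm and 7.16 degrees, less where a joint would pass 70% of its speed; a pose out of reach is approached as far as the arm can. A call with a number of a shift or a turn outside -1 to 1 is refused whole. A call with a gripper value outside its range is refused whole. The fingers move at their own pace and stop on an object; the grip force is fixed at half the most. Time passes only in rows, so rows that repeat a pose let the fingers close. It gives the time, the measured TCP pose, the force, the opening and the grip force at its end, in the units of the state.
- state(): the state, without advancing time (a new reading comes with each control period).
- get_image(name): name is "scene" or "top" or "wrist"; returns a dict with "pixels" (480x640x3 uint8, blue, green, red), "mtx" (3x3 intrinsics, pixels), "position" and "orientation" of the camera in the world. Camera axes: x right, y down, z forward; pixel columns grow to the right and rows downward; lengths in m; the calibration is good to about 2 mm. A picture is of the moment at which its call begins. There is no depth.
- close_job(): hands the job in; it is judged then, once.
The state is a dict: "t": time; "qpos": joint angles; "qvel": joint speeds; "joint_efforts": joint torques, N m; "ee_pos": TCP position; "tool_rot": TCP orientation; "contact_force": force on the tool from outside, world axes, zero at the start; "moment": the same for the moment, N m; "opening": finger opening in m; "finger_force": force on a finger pad.
Only numpy, scipy, OpenCV 4.12 (cv2) and the standard library are available. Lean on these libraries where they do the work, as an engineer would, in place of code of your own. Each camera call takes 0.05 s, during which the arm holds its last target. There are 200 camera calls.

TASK

Bring the plinth on the dial scale up to weight: take ballast rings from the ware board one at a time and lower each over the plinth's upright stud until it lies flat on the plinth or on the ring below, until the red pointer rests inside the green sector. Feel for the stud with a light hand and let no ring drop: the scale must never be loaded past the red end of its dial (1.5 kg, your hand's push included). Leave the rings you do not need lying on the board, and do not disturb the clay figure, the plaster mould or the scraper.

Things in the scene. Friction and masses are not known exactly. Their poses are not given: they have to be found in the camera images.
- pan: Round aluminium pan on a green spring scale: floor 156 mm across, 4 mm above the origin; rim 12 mm high, 172 mm across. Origin: centre of its underside, about 100 mm above the bench; z up; +x to the dial, which faces up and away from the robot. The pan sinks 0.68 mm per newton of load, 10 mm at 1.5 kg, and springs back.
- pan_floor (a point): Centre of the pan's floor, axes as the pan's. A dark cast-stone plinth stands loose here: 66 mm across, 20 mm thick, 140 to 310 g, with an upright steel stud at its centre, 12 mm in diameter, 38 mm long, tip chamfered 1.5 mm and 58 mm above this point. It was set down by hand: the stud is up to 7 mm off this point along x and up to 7 mm along y. It is not measured: find it by feel or by eye.
- pointer (a joint): Red pointer of the dial, rad: 0 with the pan empty, 2.667 per kg on the pan (a hand's push counts too), 4.0 at 1.5 kg, where the red end marks begin. Green sector: 1.333 (500 g) to 1.813 (680 g). At the start it shows the plinth's weight. It settles within 0.5 s.
- ring0: Cast-iron ballast ring, dark, lying flat: outer diameter 56 mm, bore 14 mm, 10 mm thick, 138 to 162 g. Origin: centre of its underside, on the ring's axis; z along the axis, up. Starts on the ware board, a plywood plate 250 x 250 x 12 mm, at least 30 mm from the next ring. Two or three of the four are needed.
- ring1: Cast-iron ballast ring, dark, lying flat: outer diameter 56 mm, bore 14 mm, 10 mm thick, 138 to 162 g. Origin: centre of its underside, on the ring's axis; z along the axis, up. Starts on the ware board, a plywood plate 250 x 250 x 12 mm, at least 30 mm from the next ring. Two or three of the four are needed.
- ring2: Cast-iron ballast ring, dark, lying flat: outer diameter 56 mm, bore 14 mm, 10 mm thick, 138 to 162 g. Origin: centre of its underside, on the ring's axis; z along the axis, up. Starts on the ware board, a plywood plate 250 x 250 x 12 mm, at least 30 mm from the next ring. Two or three of the four are needed.
- ring3: Cast-iron ballast ring, dark, lying flat: outer diameter 56 mm, bore 14 mm, 10 mm thick, 138 to 162 g. Origin: centre of its underside, on the ring's axis; z along the axis, up. Starts on the ware board, a plywood plate 250 x 250 x 12 mm, at least 30 mm from the next ring. Two or three of the four are needed.
- figure: Bystander: standing terracotta figure, foot 48 mm across, 66 mm over its arms, 150 mm tall. Origin: centre of its foot; z up.
- mould: Bystander: half of a white plaster mould, block 100 x 130 x 50 mm. Origin: centre of its underside; x along the 100 mm side.
- scraper: Bystander: flat scraper lying on the bench along its x, wooden handle 20 mm thick and 100 mm long to -x, steel blade 90 x 50 mm to +x, 20 mm high overall. Origin: on the bench under the joint of handle and blade.
Things that resemble listed ones, but are neither listed nor needed, are in the scene too. What is shaped like the ring2 but pink, purple or yellow is not meant.

How it is judged:
By the outcome, as a careful person would: the job done as asked, in the order asked, and still so for the second after the job is handed in, with the robot touching nothing.
It also fails if it takes over 72 s, if anything falls off the work surface, if the arm or the gripper's body presses on something with over 40 N, if the wrist force passes 120 N, or if a joint passes its speed limit or range.

## Working session

There is one attempt and no reset: what is moved stays moved. The work goes in short steps, Python scripts to look and compute and a tool call to move; the robot and the scene stay as the last step left them, time stands still between calls to the robot, and variables do not carry over. Pictures are saved under pics/ and viewed, at most 10 in all, crops included, and the job is handed in when it is done.

Besides the shell and the picture viewer there is one more tool, called after "Emit:" in YAML: its name, and indented under it one key for each argument. apply_moves: Moves the arm, as the interface text tells. Its arguments: {"type":"object","properties":{"commands":{"type":"array","items":{"type":"object","properties":{"dx":{"type":"number"},"dy":{"type":"number"},"dz":{"type":"number"},"rx":{"type":"number"},"ry":{"type":"number"},"rz":{"type":"number"},"fingers":{"type":"number"}}}}},"required":["commands"]}

```bash
mkdir -p pics; cat > h.py <<'E'
import numpy as np, cv2
from scipy.spatial.transform import Rotation as R
from bench import state, get_image, close_job
def rot(im): 
    q=im["orientation"]; return R.from_quat([q[1],q[2],q[3],q[0]]).as_matrix()
def onplane(im,uv,z):
    d=rot(im)@np.linalg.inv(im["mtx"])@np.array([uv[0],uv[1],1.]); p=np.array(im["position"])
    return p+d*(z-p[2])/d[2]
def proj(im,P):
    c=np.array(im["mtx"])@(rot(im).T@(np.array(P)-np.array(im["position"]))); return c[:2]/c[2]
E
python3 - <<'E'
from h import *
import pickle
for n in("top","scene"):
    im=get_image(n); pickle.dump(im,open(f"{n}0.pkl","wb")); cv2.imwrite(f"pics/{n}0.png",im["pixels"]); print(n,im["position"],np.round(rot(im),2).tolist(),im["mtx"])
s=state();print(s)
E
```

```text
top [0.43795138 0.08706338 1.15621176] [[0.01, -0.98, 0.18], [-1.0, -0.01, -0.0], [0.01, -0.18, -0.98]] [[515.5818722    0.         323.51518291]
 [  0.         515.5818722  233.82116456]
 [  0.           0.           1.        ]]
scene [ 1.17307943 -0.17786874  0.85187556] [[0.43, 0.71, -0.56], [0.9, -0.34, 0.26], [-0.0, -0.62, -0.79]] [[446.75280934   0.         319.28950003]
 [  0.         446.75280934 234.58093499]
 [  0.           0.           1.        ]]
{'t': 0.1, 'qpos': array([-1.27160304,  0.33280032, -0.06469104,  1.46087331,  0.02157037,
        1.34992795, -0.08848244]), 'qvel': array([ 0.00062094, -0.00094236, -0.00135683, -0.00257317, -0.00067056,
       -0.00140051, -0.00084288]), 'joint_efforts': array([ 1.04115570e-03, -6.26743269e+01,  4.87920991e-02, -3.92427421e+01,
        1.62983959e-02,  6.94396804e-03, -3.13110706e-05]), 'ee_pos': array([0.19755575, 0.59258317, 0.23059306]), 'tool_rot': array([-8.77399488e-05,  1.60192375e-01,  9.87085594e-01, -6.51622565e-04]), 'contact_force': array([0.49623011, 0.05675582, 0.16983762]), 'moment': array([-0.03377444, -0.03102042,  0.00038616]), 'finger_force': 0.0, 'opening': 0.08546134399787765}
```

View pics/top0.png

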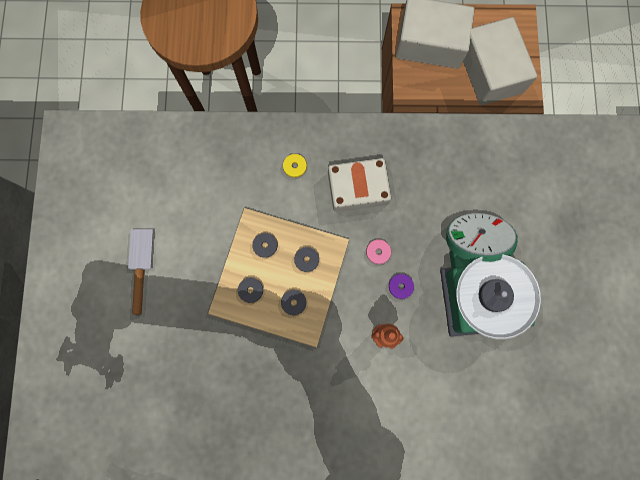

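View pics/scene0.png

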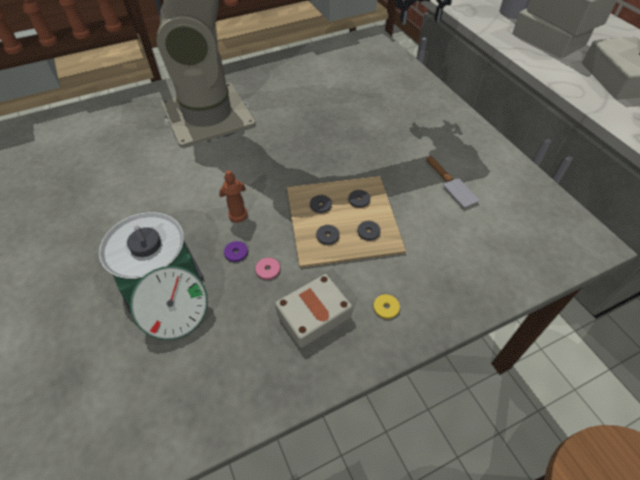

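The top view shows four dark rings on the board at (265,245), (307,259), (250,290) and (293,302). They are the ones meant: dark iron and lying on the board. The look-alikes are yellow (294,165), pink (378,251) and purple (401,286), all off the board. The plinth with its stud is at about (497,294), and the pointer is still well below green.

```bash
cat > m.py <<'E'
from h import *
import pickle
im=pickle.load(open("top0.pkl","rb")); px=im["pixels"]; hsv=cv2.cvtColor(px,cv2.COLOR_BGR2HSV)
dark=((hsv[...,2]<85)&(hsv[...,1]<90)).astype(np.uint8)
for c in [(265,245),(307,259),(250,290),(293,302)]:
    m=np.zeros_like(dark); cv2.circle(m,c,19,1,-1); m&=dark
    cs,_=cv2.findContours(m,cv2.RETR_EXTERNAL,cv2.CHAIN_APPROX_NONE); k=max(cs,key=cv2.contourArea)
    (x,y),r=cv2.minEnclosingCircle(k); e=cv2.fitEllipse(cv2.convexHull(k)); print("ring",c,(x,y),r,np.round(e[0],1),np.round(e[1],1),onplane(im,e[0],.018))
# pan rim outer: bright low-sat region
br=((hsv[...,2]>120)&(hsv[...,1]<40)).astype(np.uint8); m=np.zeros_like(br); cv2.circle(m,(498,296),47,1,-1); m&=br
m=cv2.morphologyEx(m,cv2.MORPH_OPEN,np.ones((3,3)))
cs,_=cv2.findContours(m,cv2.RETR_EXTERNAL,cv2.CHAIN_APPROX_NONE); k=max(cs,key=cv2.contourArea); e=cv2.fitEllipse(cv2.convexHull(k)); print("pan",e,onplane(im,e[0],.110))
print("fig",onplane(im,(388,336),.08),"mould",onplane(im,(360,182),.05),"dial",onplane(im,(482,236),.1))
a=cv2.resize(px[215:335,205:345],None,fx=4,fy=4,interpolation=cv2.INTER_CUBIC)[:, :400*2]
b=cv2.resize(px[200:345,440:545],None,fx=4,fy=4,interpolation=cv2.INTER_CUBIC)
a=cv2.resize(a,(400,343)); o=np.zeros((580,800,3),np.uint8); o[:343,:400]=a; o[:552,400:]=cv2.resize(b,(400,552)); cv2.imwrite("pics/crop.png",o)
E
python3 m.py
```

```text
ring (265, 245) (271.5, 248.5) 8.746527671813965 [270.3 248. ] [10.8 18.1] [0.61550273 0.20003961 0.018     ]Traceback (most recent call last):
  File "m.py", line 8, in <module>
    (x,y),r=cv2.minEnclosingCircle(k); e=cv2.fitEllipse(cv2.convexHull(k)); print("ring",c,(x,y),r,np.round(e[0],1),np.round(e[1],1),onplane(im,e[0],.018))
                                         ~~~~~~~~~~~~~~^^^^^^^^^^^^^^^^^^^
cv2.error: OpenCV(4.12.0) /io/opencv/modules/imgproc/src/shapedescr.cpp:361: error: (-201:Incorrect size of input array) There should be at least 5 points to fit the ellipse in function 'fitEllipseNoDirect'
```

```bash
sed -i 's/^dark=.*/dark=((hsv[...,1]<70)\&(hsv[...,2]<120)).astype(np.uint8)/' m.py; python3 m.py; python3 -c "
from h import *;import pickle
im=pickle.load(open('top0.pkl','rb'));print(cv2.cvtColor(im['pixels'],cv2.COLOR_BGR2HSV)[245,240:292:3].tolist())"
```

```text
ring (265, 245) (264.7592468261719, 244.65740966796875) 12.404905319213867 [264.7 244.6] [24.3 24.7] [0.62319894 0.21278972 0.018     ]
ring (307, 259) (306.3495788574219, 258.928955078125) 12.534576416015625 [306.3 258.9] [24.7 24.9] [0.5915592  0.11941279 0.018     ]
ring (250, 290) (249.9668426513672, 289.6246643066406) 12.741716384887695 [250.1 289.7] [24.8 25.3] [0.52257407 0.24221048 0.018     ]
ring (293, 302) (293.2164611816406, 301.8468322753906) 12.793464660644531 [293.3 302. ] [25.1 25.3] [0.49623104 0.14678644 0.018     ]
pan ((500.8248596191406, 295.8095703125), (87.94912719726562, 91.83966064453125), 167.33529663085938) [ 0.50658091 -0.27759067  0.11      ]
fig [ 0.42511058 -0.05170683  0.08      ] mould [0.7604678  0.00110411 0.05      ] dial [ 0.63113721 -0.24877229  0.1       ]
[[18, 98, 218], [19, 95, 213], [19, 96, 213], [18, 97, 211], [17, 63, 129], [120, 17, 88], [120, 17, 88], [112, 42, 66], [18, 96, 201], [18, 99, 181], [117, 25, 90], [114, 28, 92], [113, 34, 89], [18, 98, 217], [20, 94, 224], [20, 93, 226], [19, 93, 225], [19, 93, 224]]
```

View pics/crop.png

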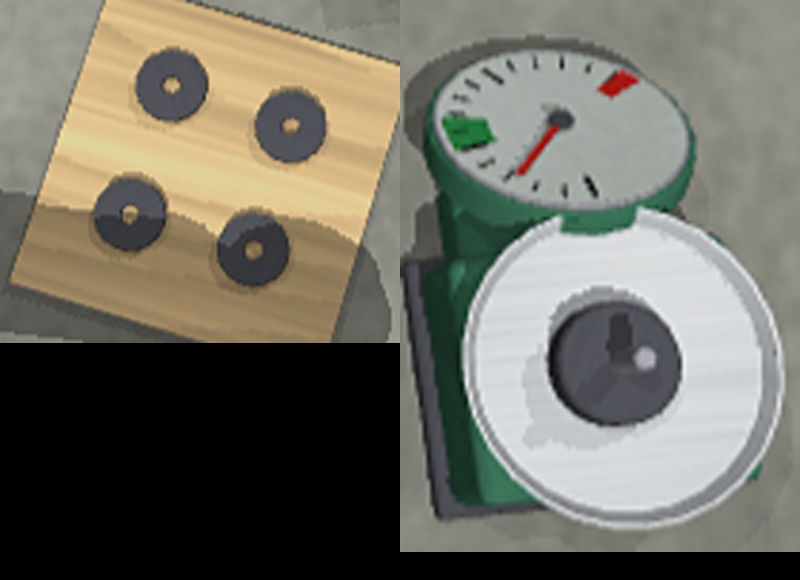

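The crop confirms four plain dark rings with the bare board showing through their bores. The stud tip is the bright spot at crop (645,358), which is about pixel (504.3,294) in the full image. Next I'll locate the stud in both views, then start moving.

```bash
python3 - <<'E'
from h import *;import pickle
t=pickle.load(open("top0.pkl","rb")); s=pickle.load(open("scene0.pkl","rb"))
g=cv2.cvtColor(t["pixels"],cv2.COLOR_BGR2GRAY); print(g[289:300,496:513])
w=np.clip(g[290:299,500:509].astype(float)-110,0,None); yy,xx=np.mgrid[290:299,500:509]; uv=((w*xx).sum()/w.sum(),(w*yy).sum()/w.sum())
print(uv,onplane(t,uv,.1607))
# plinth dark disc in top
hsv=cv2.cvtColor(t["pixels"],cv2.COLOR_BGR2HSV); d=(hsv[...,2]<110).astype(np.uint8); m=np.zeros_like(d); cv2.circle(m,(496,295),26,1,-1); d&=m
d=cv2.morphologyEx(d,cv2.MORPH_OPEN,np.ones((5,5)))
cs,_=cv2.findContours(d,0,1); e=cv2.fitEllipse(cv2.convexHull(max(cs,key=cv2.contourArea))); print("plinth",e,onplane(t,e[0],.119))
P=onplane(t,uv,.1607); print("scene pred",proj(s,P))
b=cv2.resize(s["pixels"][205:280,95:205],None,fx=7,fy=7,interpolation=cv2.INTER_CUBIC); cv2.imwrite("pics/sc.png",b)
E
```

```text
[[ 55  56  56  55  53  87  85  82  83  81  85  83  82  82  81  71 175]
 [ 54  55  54  54  54  85  82  77  86  79  82  84  81  83  84  78  93]
 [ 54  54  54  60  70  72  87 131 134 120  87  82  81  83  83  82  62]
 [ 57  61  61  63  64  71 123 168 168 163 139  78  80  83  83  82  74]
 [ 61  62  62  60  58 104 155 174 172 174 168  99  80  84  84  83  79]
 [ 64  63  63  63  60 105 157 172 171 172 172  98  81  83  84  84  81]
 [ 69  71  70  73  71  82 149 164 173 175 165  85  81  82  84  83  81]
 [ 80  80  81  81  83  80 116 144 152 137 120  80  82  84  84  83  81]
 [ 83  84  90  89  85  84  90  99 100  89  80  77  83  84  84  85  79]
 [ 78  78  85  80  80  78  80  75  75  74  74  77  79  84  84  83  78]
 [ 76  81  83  81  77  76  79  77  76  75  76  78  78  84  84  82  77]]
(np.float64(504.09294871794873), np.float64(293.7067307692308)) [ 0.50732674 -0.26645685  0.1607    ]
plinth ((495.72357177734375, 295.0292053222656), (32.786659240722656, 35.26647186279297), 98.90067291259766) [ 0.50748337 -0.26428766  0.119     ]
scene pred [136.72203413 226.17350076]
```

Emit:
apply_moves:
  commands:
    - {"dx": 0.5,"dy": -0.6,"dz": -0.1,"fingers": 0.65}
    - {"dx": 0.5,"dy": -0.6,"dz": -0.1,"fingers": 0.65}
    - {"dx": 0.5,"dy": -0.6,"dz": -0.1,"fingers": 0.65}
    - {"dx": 0.5,"dy": -0.6,"dz": -0.1,"fingers": 0.65}
    - {"dx": 0.5,"dy": -0.6,"dz": -0.1,"fingers": 0.65}

```text
invalid input at $.commands[0]: expected keys dx, dy, dz, rx, ry, rz, fingers
```

View pics/sc.png

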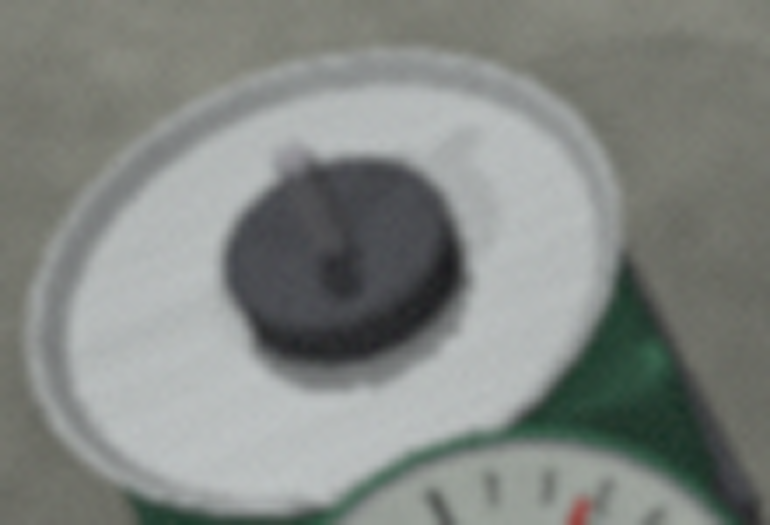

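The scene crop puts the stud tip at about (136.9,227.4), within about 1 px of the top-view prediction. So the stud is near (0.507,-0.266).

Emit:
apply_moves:
  commands:
    - {"dx": 0.5,"dy": -0.6,"dz": -0.1,"rx": 0,"ry": 0,"rz": 0,"fingers": 0.65}
    - {"dx": 0.5,"dy": -0.6,"dz": -0.1,"rx": 0,"ry": 0,"rz": 0,"fingers": 0.65}
    - {"dx": 0.5,"dy": -0.6,"dz": -0.1,"rx": 0,"ry": 0,"rz": 0,"fingers": 0.65}
    - {"dx": 0.5,"dy": -0.6,"dz": -0.1,"rx": 0,"ry": 0,"rz": 0,"fingers": 0.65}
    - {"dx": 0.5,"dy": -0.6,"dz": -0.1,"rx": 0,"ry": 0,"rz": 0,"fingers": 0.65}

```text
t: 0.52
ee_pos: [0.325, 0.4394, 0.2057]
tool_rot: [0.0, 0.162, 0.987, -0.001]
contact_force: [0.1, -0.3, 0.3]
opening: 0.0702
finger_force: 0.0
```

Emit:
apply_moves:
  commands:
    - {"dx": 0.5,"dy": -0.6,"dz": -0.1,"rx": 0,"ry": 0,"rz": 0,"fingers": 0.65}
    - {"dx": 0.5,"dy": -0.6,"dz": -0.1,"rx": 0,"ry": 0,"rz": 0,"fingers": 0.65}
    - {"dx": 0.5,"dy": -0.6,"dz": -0.1,"rx": 0,"ry": 0,"rz": 0,"fingers": 0.65}
    - {"dx": 0.5,"dy": -0.6,"dz": -0.1,"rx": 0,"ry": 0,"rz": 0,"fingers": 0.65}
    - {"dx": 0.5,"dy": -0.6,"dz": -0.1,"rx": 0,"ry": 0,"rz": 0,"fingers": 0.65}

```text
t: 0.93
ee_pos: [0.4496, 0.2892, 0.1808]
tool_rot: [0.0, 0.162, 0.987, -0.0]
contact_force: [0.8, 0.2, 0.7]
opening: 0.0704
finger_force: 0.0
```

Emit:
apply_moves:
  commands:
    - {"dx": 0.572,"dy": -0.688,"dz": -0.36,"rx": 0,"ry": 0,"rz": 0,"fingers": 0.65}
    - {"dx": 0.572,"dy": -0.688,"dz": -0.36,"rx": 0,"ry": 0,"rz": 0,"fingers": 0.65}
    - {"dx": 0.572,"dy": -0.688,"dz": -0.36,"rx": 0,"ry": 0,"rz": 0,"fingers": 0.65}
    - {"dx": 0.572,"dy": -0.688,"dz": -0.36,"rx": 0,"ry": 0,"rz": 0,"fingers": 0.65}
    - {"dx": 0.572,"dy": -0.688,"dz": -0.36,"rx": 0,"ry": 0,"rz": 0,"fingers": 0.65}

```text
t: 1.35
ee_pos: [0.5719, 0.1427, 0.1027]
tool_rot: [-0.0, 0.16, 0.987, -0.0]
contact_force: [0.9, 1.1, 0.5]
opening: 0.0708
finger_force: 0.0
```

Emit:
apply_moves:
  commands:
    - {"dx": 0.0,"dy": 0,"dz": 0,"rx": 0,"ry": 0,"rz": 0,"fingers": 0.65}
    - {"dx": 0,"dy": 0,"dz": 0,"rx": 0,"ry": 0,"rz": 0,"fingers": 0.65}

```text
t: 1.52
ee_pos: [0.5714, 0.1413, 0.102]
tool_rot: [-0.001, 0.162, 0.987, -0.001]
contact_force: [0.2, 0.6, -0.4]
opening: 0.0706
finger_force: 0.0
```

```bash
python3 - <<'E'
from h import *;import pickle
im=get_image("wrist"); pickle.dump(im,open("w1.pkl","wb")); cv2.imwrite("pics/w1.png",im["pixels"])
s=state();print(s["t"],s["ee_pos"],s["contact_force"],s["opening"]); print(im["position"],np.round(rot(im),3).tolist(),im["mtx"]); print(proj(im,[.5916,.1194,.022]), proj(im,s["ee_pos"]))
E
```

```text
1.5667 [0.57100919 0.14367463 0.10281857] [ 0.20417857  0.61036019 -0.55124681] 0.070212389490455
[0.50444623 0.16428011 0.24467943] [[0.32, 0.91, 0.264], [0.947, -0.307, -0.092], [-0.003, 0.279, -0.96]] [[431.67290011   0.         321.46067822]
 [  0.         431.67290011 240.12677209]
 [  0.           0.           1.        ]]
[296.41084851 295.53593132] [327.54444874 315.83041367]
```

View pics/w1.png

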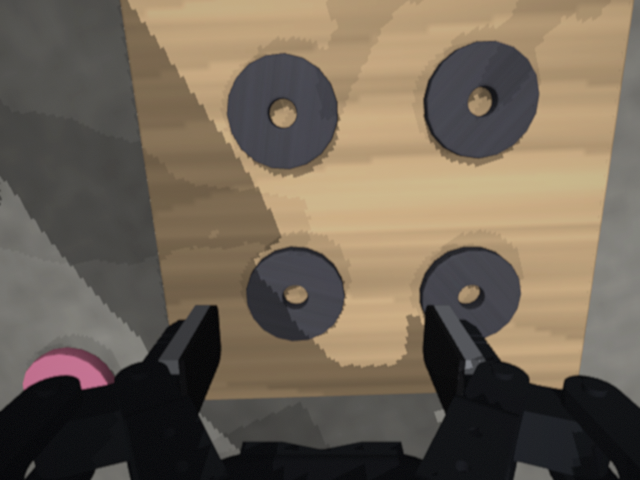

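The wrist view shows ring1's bore (call it B) at (296,294), against a prediction of (296.4,295.5), so the calibration agrees well. From the fingertips' apparent spacing, the tips sit about 8 mm behind the TCP at this opening. I'll descend now and grip.

Emit:
apply_moves:
  commands:
    - {"dx": 0.08,"dy": -0.098,"dz": -0.05,"rx": 0,"ry": 0,"rz": 0,"fingers": 0.65}
    - {"dx": 0.08,"dy": -0.098,"dz": -0.2,"rx": 0,"ry": 0,"rz": 0,"fingers": 0.65}
    - {"dx": 0.08,"dy": -0.098,"dz": -0.3,"rx": 0,"ry": 0,"rz": 0,"fingers": 0.65}
    - {"dx": 0.08,"dy": -0.098,"dz": -0.364,"rx": 0,"ry": 0,"rz": 0,"fingers": 0.65}
    - {"dx": 0.08,"dy": -0.098,"dz": -0.364,"rx": 0,"ry": 0,"rz": 0,"fingers": 0.65}

```text
t: 1.98
ee_pos: [0.5883, 0.1213, 0.0094]
tool_rot: [-0.003, 0.159, 0.987, -0.001]
contact_force: [-1.4, 0.2, -0.3]
opening: 0.0704
finger_force: 0.0
```

Emit:
apply_moves:
  commands:
    - {"dx": 0,"dy": 0,"dz": 0,"rx": 0,"ry": 0,"rz": 0,"fingers": 0.65}
    - {"dx": 0,"dy": 0,"dz": 0,"rx": 0,"ry": 0,"rz": 0,"fingers": 0.1}
    - {"dx": 0,"dy": 0,"dz": 0,"rx": 0,"ry": 0,"rz": 0,"fingers": 0.1}
    - {"dx": 0,"dy": 0,"dz": 0,"rx": 0,"ry": 0,"rz": 0,"fingers": 0.1}

```text
t: 2.32
ee_pos: [0.5922, 0.1208, 0.0153]
tool_rot: [0.001, 0.16, 0.987, 0.001]
contact_force: [-4.2, -0.1, 8.1]
opening: 0.0519
finger_force: 60.8
```

```bash
cat > w.py <<'E'
from h import *;import pickle,sys
n=sys.argv[1]; im=get_image("wrist"); pickle.dump(im,open(n+".pkl","wb")); cv2.imwrite(f"pics/{n}.png",im["pixels"])
s=state();print(s["t"],s["ee_pos"],s["contact_force"],s["opening"],s["finger_force"])
E
python3 w.py w2
```

```text
2.3667 [0.59221868 0.12078028 0.01525553] [-3.17567595  0.03579672  8.75455696] 0.05211590832139469 60.82785229780711
```

View pics/w2.png

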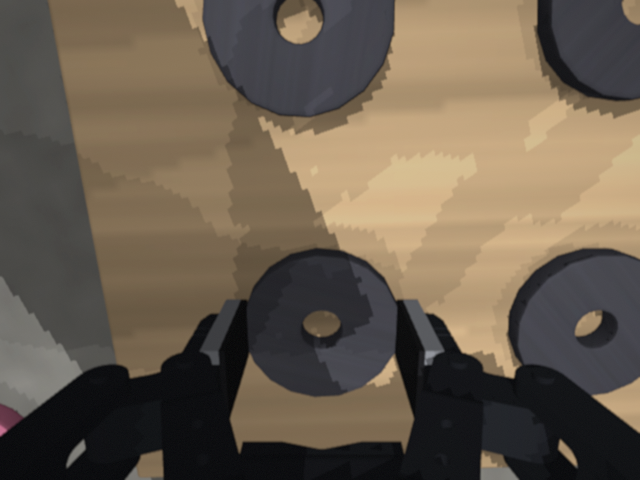

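The ring sits centred between the pads at (321,323), but the fingertips press the board with 8 N. I'll open slightly, rise about 7 mm and regrip, so the tips clear the ring's underside.

Emit:
apply_moves:
  commands:
    - {"dx": 0,"dy": 0,"dz": 0.01,"rx": 0,"ry": 0,"rz": 0,"fingers": 0.5}
    - {"dx": 0,"dy": 0,"dz": 0.028,"rx": 0,"ry": 0,"rz": 0,"fingers": 0.5}
    - {"dx": 0,"dy": 0,"dz": 0.028,"rx": 0,"ry": 0,"rz": 0,"fingers": 0.5}
    - {"dx": 0,"dy": 0,"dz": 0.028,"rx": 0,"ry": 0,"rz": 0,"fingers": 0.5}

```text
t: 2.7
ee_pos: [0.5918, 0.1201, 0.0205]
tool_rot: [0.001, 0.16, 0.987, 0.0]
contact_force: [-0.3, 0.6, -0.1]
opening: 0.0644
finger_force: 0.0
```

Emit:
apply_moves:
  commands:
    - {"dx": 0,"dy": 0,"dz": 0,"rx": 0,"ry": 0,"rz": 0,"fingers": 0.1}
    - {"dx": 0,"dy": 0,"dz": 0,"rx": 0,"ry": 0,"rz": 0,"fingers": 0.1}
    - {"dx": 0,"dy": 0,"dz": 0,"rx": 0,"ry": 0,"rz": 0,"fingers": 0.1}
    - {"dx": 0,"dy": 0,"dz": 0,"rx": 0,"ry": 0,"rz": 0,"fingers": 0.1}

```text
t: 3.03
ee_pos: [0.5913, 0.1199, 0.0197]
tool_rot: [0.0, 0.16, 0.987, 0.0]
contact_force: [-0.6, 0.7, 2.7]
opening: 0.0472
finger_force: 1.5
```

```bash
python3 w.py w3; python3 -c "
from h import *
print(state()['tool_rot'])"
```

```text
3.0833 [0.59128203 0.11988948 0.01966643] [0.28624324 1.15982115 2.30046568] 0.047005448316560686 1.6055034604652008
[7.13480299e-06 1.60217791e-01 9.87081682e-01 1.11372887e-04]
```

The fingers slid onto the ring's top, so the tips are higher than I thought and the first grip only caught the upper edge. I'll reopen, go lower and look before closing.

Emit:
apply_moves:
  commands:
    - {"dx": 0,"dy": 0,"dz": 0.02,"rx": 0,"ry": 0,"rz": 0,"fingers": 0.65}
    - {"dx": 0,"dy": 0,"dz": 0.02,"rx": 0,"ry": 0,"rz": 0,"fingers": 0.65}
    - {"dx": 0,"dy": 0,"dz": 0.0,"rx": 0,"ry": 0,"rz": 0,"fingers": 0.65}
    - {"dx": 0,"dy": 0,"dz": -0.042,"rx": 0,"ry": 0,"rz": 0,"fingers": 0.65}
    - {"dx": 0,"dy": 0,"dz": -0.042,"rx": 0,"ry": 0,"rz": 0,"fingers": 0.65}

```text
t: 3.5
ee_pos: [0.5898, 0.1195, 0.0066]
tool_rot: [-0.001, 0.16, 0.987, -0.001]
contact_force: [-0.5, -0.4, 0.1]
opening: 0.0706
finger_force: 0.0
```

Emit:
apply_moves:
  commands:
    - {"dx": 0,"dy": 0,"dz": 0,"rx": 0,"ry": 0,"rz": 0,"fingers": 0.65}

```text
t: 3.58
ee_pos: [0.5903, 0.1195, 0.0077]
tool_rot: [-0.001, 0.16, 0.987, -0.001]
contact_force: [0.6, -0.3, 0.7]
opening: 0.0706
finger_force: 0.0
```

```bash
python3 w.py w4
```

```text
3.6333 [0.59076891 0.11960225 0.00834682] [0.87645455 0.11569314 0.37435222] 0.0706366680142003 0.0
```

View pics/w4.png

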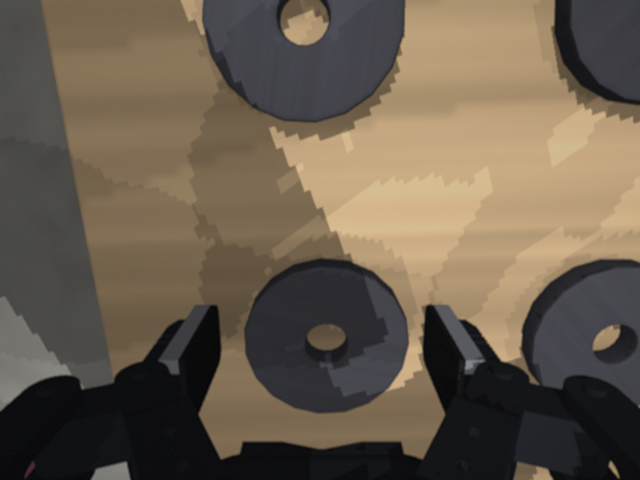

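The ring is flat and undisturbed at (326,338), between the pads with the tips clear of the board. Closing.

Emit:
apply_moves:
  commands:
    - {"dx": 0,"dy": 0,"dz": 0,"rx": 0,"ry": 0,"rz": 0,"fingers": 0.2}
    - {"dx": 0,"dy": 0,"dz": 0,"rx": 0,"ry": 0,"rz": 0,"fingers": 0.2}
    - {"dx": 0,"dy": 0,"dz": 0,"rx": 0,"ry": 0,"rz": 0,"fingers": 0.2}
    - {"dx": 0,"dy": 0,"dz": 0,"rx": 0,"ry": 0,"rz": 0,"fingers": 0.2}

```text
t: 3.97
ee_pos: [0.5915, 0.1199, 0.0098]
tool_rot: [0.0, 0.16, 0.987, 0.0]
contact_force: [-2.4, -0.8, 5.2]
opening: 0.0529
finger_force: 63.4
```

```bash
python3 w.py w5
```

```text
4.0167 [0.59148109 0.11988761 0.00981669] [-2.04143089 -1.36435011  4.71709782] 0.052964983201401 63.38277553124044
```

Emit:
apply_moves:
  commands:
    - {"dx": 0,"dy": 0,"dz": 0.1,"rx": 0,"ry": 0,"rz": 0,"fingers": 0.2}
    - {"dx": 0,"dy": 0,"dz": 0.25,"rx": 0,"ry": 0,"rz": 0,"fingers": 0.2}
    - {"dx": 0,"dy": 0,"dz": 0.4,"rx": 0,"ry": 0,"rz": 0,"fingers": 0.2}
    - {"dx": 0,"dy": 0,"dz": 0.56,"rx": 0,"ry": 0,"rz": 0,"fingers": 0.2}
    - {"dx": 0,"dy": 0,"dz": 0.708,"rx": 0,"ry": 0,"rz": 0,"fingers": 0.2}

```text
t: 4.43
ee_pos: [0.591, 0.1196, 0.1884]
tool_rot: [0.0, 0.16, 0.987, 0.0]
contact_force: [1.7, -0.2, -0.8]
opening: 0.0525
finger_force: 63.8
```

Emit:
apply_moves:
  commands:
    - {"dx": -0.17,"dy": -0.772,"dz": 0,"rx": 0,"ry": 0,"rz": 0,"fingers": 0.2}
    - {"dx": -0.17,"dy": -0.772,"dz": 0,"rx": 0,"ry": 0,"rz": 0,"fingers": 0.2}
    - {"dx": -0.17,"dy": -0.772,"dz": 0,"rx": 0,"ry": 0,"rz": 0,"fingers": 0.2}
    - {"dx": -0.17,"dy": -0.772,"dz": 0,"rx": 0,"ry": 0,"rz": 0,"fingers": 0.2}
    - {"dx": -0.17,"dy": -0.772,"dz": 0,"rx": 0,"ry": 0,"rz": 0,"fingers": 0.2}

```text
t: 4.85
ee_pos: [0.5474, -0.0771, 0.1864]
tool_rot: [0.0, 0.162, 0.987, -0.0]
contact_force: [0.1, -0.7, -2.8]
opening: 0.0522
finger_force: 63.8
```

Emit:
apply_moves:
  commands:
    - {"dx": -0.04,"dy": -0.16,"dz": 0,"rx": 0,"ry": 0,"rz": 0,"fingers": 0.2}
    - {"dx": -0.08,"dy": -0.32,"dz": 0,"rx": 0,"ry": 0,"rz": 0,"fingers": 0.2}
    - {"dx": -0.11,"dy": -0.48,"dz": 0,"rx": 0,"ry": 0,"rz": 0,"fingers": 0.2}
    - {"dx": -0.14,"dy": -0.62,"dz": 0,"rx": 0,"ry": 0,"rz": 0,"fingers": 0.2}
    - {"dx": -0.14,"dy": -0.62,"dz": 0,"rx": 0,"ry": 0,"rz": 0,"fingers": 0.2}

```text
t: 5.27
ee_pos: [0.5103, -0.2369, 0.1867]
tool_rot: [0.0, 0.165, 0.986, -0.002]
contact_force: [-0.5, 0.4, -1.5]
opening: 0.0529
finger_force: 63.8
```

```bash
python3 w.py w6; python3 - <<'E'
from h import *
im=get_image("scene"); cv2.imwrite("pics/s6.png",im["pixels"])
a=cv2.resize(cv2.imread("pics/w6.png"),(400,300)); b=cv2.resize(im["pixels"][130:330,60:260],(400,400)); o=np.zeros((400,800,3),np.uint8); o[:300,:400]=a;o[:,400:]=b; cv2.imwrite("pics/c6.png",o)
E
```

```text
5.3167 [ 0.51175898 -0.23297851  0.18641901] [ 0.40752264  0.421802   -1.64647966] 0.052849639266757634 63.78790660492996
```

View pics/c6.png

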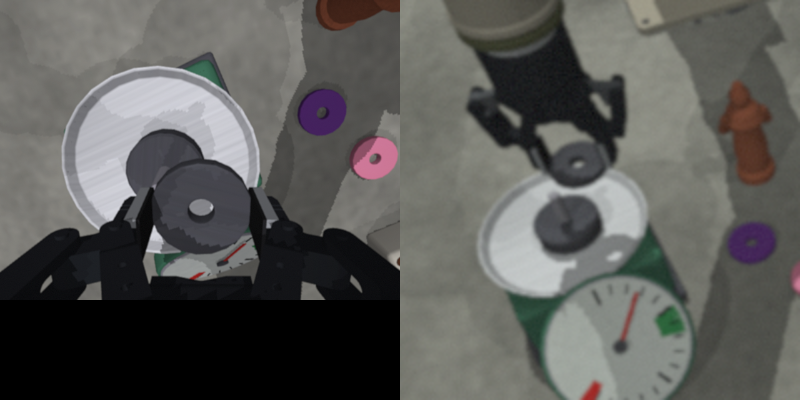

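The ring is held flat and level, its bore at about (322,331) in the full wrist frame. The pointer hasn't moved. Next I'll work out the ring's offset from the TCP numerically.

```bash
python3 - <<'E'
from h import *;import pickle
for n,tcp,c0 in(("w5",[.5915,.1198,.0098],None),("w6",[.5117,-.2330,.1865],(322,331))):
    im=pickle.load(open(n+".pkl","rb")); h=cv2.cvtColor(im["pixels"],cv2.COLOR_BGR2HSV)
    b=(h[...,2]>115).astype(np.uint8); m=np.zeros_like(b); cv2.circle(m,(322,330),26,1,-1); b&=m
    k,_,st,ce=cv2.connectedComponentsWithStats(b); i=1+np.argmax(st[1:,4]); uv=ce[i]
    P=onplane(im,uv,tcp[2]+.0072); off=P-tcp
    tx=np.array([-.949,.316,0]);ty=np.array([.316,.949,0])
    print(n,uv,st[i],P,"off along tool x,y",off@tx*1e3,off@ty*1e3,"cam rel",np.array(im["position"])-tcp)
E
```

```text
w5 [321.8 320.4] [321 320   3   2   5] [0.5890422  0.12075008 0.017     ] off along tool x,y 2.632673643349154 0.12495822528919452 cam rel [-0.06751589  0.02243552  0.14257365]
w6 [321.8111413  330.94157609] [303 319  39  25 736] [ 0.51182494 -0.23727401  0.1937    ] off along tool x,y -1.4691570126889677 -4.016556660066647 cam rel [-0.06853264  0.01974448  0.14268324]
```

Emit:
apply_moves:
  commands:
    - {"dx": -0.029,"dy": -0.152,"dz": 0,"rx": 0,"ry": 0,"rz": 0,"fingers": 0.2}
    - {"dx": -0.029,"dy": -0.152,"dz": 0,"rx": 0,"ry": 0,"rz": 0,"fingers": 0.2}
    - {"dx": -0.029,"dy": -0.152,"dz": 0,"rx": 0,"ry": 0,"rz": 0,"fingers": 0.2}
    - {"dx": -0.029,"dy": -0.152,"dz": 0,"rx": 0,"ry": 0,"rz": 0,"fingers": 0.2}
    - {"dx": -0.029,"dy": -0.152,"dz": 0,"rx": 0,"ry": 0,"rz": 0,"fingers": 0.2}

```text
t: 5.78
ee_pos: [0.5071, -0.2644, 0.1859]
tool_rot: [-0.0, 0.159, 0.987, 0.0]
contact_force: [0.4, 0.7, -1.8]
opening: 0.0528
finger_force: 63.8
```

```bash
cat > ring.py <<'E'
from h import *;import pickle,sys
a=[]
for k in range(3):
    im=get_image("wrist"); s=state(); tcp=s["ee_pos"]
    q=s["tool_rot"]; T=R.from_quat([q[1],q[2],q[3],q[0]]).as_matrix()
    h=cv2.cvtColor(im["pixels"],cv2.COLOR_BGR2HSV)
    # ring outline: dark pixels between the pads, taken on bore-centre row
    b=(h[...,2]>105).astype(np.uint8); m=np.zeros_like(b); cv2.circle(m,(322,330),26,1,-1); b&=m
    _,_,st,ce=cv2.connectedComponentsWithStats(b); i=1+np.argmax(st[1:,4]); uv=ce[i]
    P=onplane(im,uv,tcp[2]+.0072); print(np.round(tcp,4),np.round(uv,1),st[i],"ring",np.round(P,4),"off",np.round((P-tcp)*1e3,1),"F",np.round(s["contact_force"],1))
cv2.imwrite("pics/ring.png",im["pixels"]); pickle.dump(im,open("ring.pkl","wb"))
g=cv2.cvtColor(im["pixels"],cv2.COLOR_BGR2GRAY); print(g[314:348:2,298:346:2])
E
python3 ring.py
```

```text
[ 0.5071 -0.2645  0.186 ] [321.9 332.1] [303 321  39  24 680] ring [ 0.5089 -0.2649  0.1932] off [ 1.8 -0.4  7.2] F [-0.   0.5 -2.6]
[ 0.507  -0.2648  0.186 ] [321.9 332.1] [303 321  39  24 681] ring [ 0.5089 -0.265   0.1932] off [ 1.9 -0.3  7.2] F [-0.3 -0.4 -1.4]
[ 0.5069 -0.265   0.186 ] [321.8 332.1] [303 322  39  23 679] ring [ 0.5088 -0.2653  0.1932] off [ 1.9 -0.3  7.2] F [ 0.4  0.3 -1. ]
[[ 68  69  68  69  68  68  68  68  68  67  67  68  68  68  68  68  68  68
   66  67  68  68  68  68]
 [ 67  67  68  69  68  68  68  68  68  68  68  67  66  66  67  68  68  67
   67  68  67  68  67  67]
 [ 66  65  66  67  68  67  65  65  63  62  59  57  58  59  60  64  65  67
   66  67  67  67  68  68]
 [ 66  66  67  65  64  62  59  54  50  49  46  45  46  47  50  54  58  70
   74  66  67  68  69  68]
 [ 65  65  65  63  66  87  91  76  68  73  78  86  94  97 101 106 109 118
  114  79  67  68  67  67]
 [ 64  65  62  62 106 131 132 127 126 127 128 129 131 131 131 132 132 133
  132 118  92  67  67  68]
 [ 64  63  61  93 129 133 132 132 132 132 131 131 131 131 132 134 133 131
  129 139 162  80  65
[... 316 characters left out ...]
42  33 113 134 133 133 132 130 127 127 127 127 128 129 129 129 128
  133 184 192 113  36  64]
 [ 62  42  23  81 129 132 129 128 127 128 127 129 129 129 129 129 130 129
  128 155 155  54  35  64]
 [ 63  43  21  32  86 124 129 128 128 129 130 130 129 129 129 129 129 128
  129 113  69  28  35  63]
 [ 63  41  26  26  37  81 118 129 130 130 130 129 129 130 128 129 129 127
  106  54  31  33  39  64]
 [ 63  48  29  27  27  32  55  91 118 127 129 130 129 128 128 122 110  82
   48  34  34  35  45  64]
 [ 64  57  34  30  30  31  30  35  53  68  89 103 100  90  87  65  46  36
   36  36  36  36  51  66]
 [ 65  61  45  33  32  32  33  33  34  33  35  36  36  36  36  36  36  37
   39  36  37  43  62  67]]
```

The bore centre is at (0.5089,-0.2650) and the stud at (0.5073,-0.2665). I'll shift by (-1.6,-1.5) mm, then lower gently to about 4 mm below tip height and check the force.

Emit:
apply_moves:
  commands:
    - {"dx": -0.0064,"dy": -0.006,"dz": -0.04,"rx": 0,"ry": 0,"rz": 0,"fingers": 0.2}
    - {"dx": -0.0064,"dy": -0.006,"dz": -0.08,"rx": 0,"ry": 0,"rz": 0,"fingers": 0.2}
    - {"dx": -0.0064,"dy": -0.006,"dz": -0.1,"rx": 0,"ry": 0,"rz": 0,"fingers": 0.2}
    - {"dx": -0.0064,"dy": -0.006,"dz": -0.1,"rx": 0,"ry": 0,"rz": 0,"fingers": 0.2}

```text
t: 6.27
ee_pos: [0.5039, -0.2671, 0.159]
tool_rot: [-0.002, 0.16, 0.987, 0.0]
contact_force: [-0.2, 0.7, -1.1]
opening: 0.0523
finger_force: 63.8
```

Emit:
apply_moves:
  commands:
    - {"dx": 0,"dy": 0,"dz": -0.006,"rx": 0,"ry": 0,"rz": 0,"fingers": 0.2}
    - {"dx": 0,"dy": 0,"dz": -0.012,"rx": 0,"ry": 0,"rz": 0,"fingers": 0.2}

```text
t: 6.43
ee_pos: [0.505, -0.2678, 0.1581]
tool_rot: [0.0, 0.16, 0.987, -0.0]
contact_force: [0.8, 0.4, -1.7]
opening: 0.0524
finger_force: 63.8
```

Emit:
apply_moves:
  commands:
    - {"dx": 0,"dy": 0,"dz": -0.006,"rx": 0,"ry": 0,"rz": 0,"fingers": 0.2}
    - {"dx": 0,"dy": 0,"dz": -0.012,"rx": 0,"ry": 0,"rz": 0,"fingers": 0.2}

```text
t: 6.6
ee_pos: [0.5052, -0.2678, 0.1554]
tool_rot: [0.0, 0.16, 0.987, 0.0]
contact_force: [0.1, 0.2, -0.4]
opening: 0.0522
finger_force: 64.0
```

```bash
python3 ring.py | head -3
```

```text
[ 0.5052 -0.2678  0.1551] [323.7 330.4] [309 319  29  24 514] ring [ 0.5067 -0.2675  0.1623] off [1.5 0.2 7.2] F [ 0.6 -0.   0.5]
[ 0.5052 -0.2678  0.1553] [323.6 330.5] [309 319  29  24 512] ring [ 0.5065 -0.2675  0.1625] off [1.3 0.3 7.2] F [ 0.7 -0.5  0.6]
[ 0.5052 -0.2678  0.1554] [323.7 330.4] [309 319  29  24 515] ring [ 0.5066 -0.2675  0.1626] off [1.4 0.3 7.2] F [ 0.6 -0.6  0.5]
```

There's a light contact of about 2 N, so the ring is on the stud's edge. The measured pose is 1.5 mm past the target in y. I'll lift, shift +1.5 mm in y and try again.

Emit:
apply_moves:
  commands:
    - {"dx": 0,"dy": 0,"dz": 0.014,"rx": 0,"ry": 0,"rz": 0,"fingers": 0.2}
    - {"dx": 0.001,"dy": 0.006,"dz": 0.014,"rx": 0,"ry": 0,"rz": 0,"fingers": 0.2}
    - {"dx": 0.001,"dy": 0.006,"dz": 0.014,"rx": 0,"ry": 0,"rz": 0,"fingers": 0.2}

```text
t: 7.0
ee_pos: [0.5052, -0.2659, 0.1587]
tool_rot: [0.0, 0.16, 0.987, 0.0]
contact_force: [-0.5, 0.2, -0.8]
opening: 0.0524
finger_force: 63.9
```

Emit:
apply_moves:
  commands:
    - {"dx": 0,"dy": 0,"dz": -0.008,"rx": 0,"ry": 0,"rz": 0,"fingers": 0.2}
    - {"dx": 0,"dy": 0,"dz": -0.014,"rx": 0,"ry": 0,"rz": 0,"fingers": 0.2}
    - {"dx": 0,"dy": 0,"dz": -0.018,"rx": 0,"ry": 0,"rz": 0,"fingers": 0.2}
    - {"dx": 0,"dy": 0,"dz": -0.018,"rx": 0,"ry": 0,"rz": 0,"fingers": 0.2}

```text
t: 7.33
ee_pos: [0.5054, -0.2663, 0.1542]
tool_rot: [0.0, 0.16, 0.987, -0.0]
contact_force: [1.0, 0.7, 2.7]
opening: 0.0524
finger_force: 64.2
```

```bash
python3 ring.py
```

```text
[ 0.5054 -0.2663  0.1543] [320.8 330.6] [308 319  27  25 525] ring [ 0.5065 -0.2669  0.1615] off [ 1.1 -0.6  7.2] F [ 0.3 -1.   1.8]
[ 0.5054 -0.2663  0.1543] [320.7 330.7] [308 319  27  25 515] ring [ 0.5065 -0.267   0.1615] off [ 1.1 -0.7  7.2] F [1.2 0.2 2.3]
[ 0.5054 -0.2663  0.1543] [320.7 330.7] [308 319  27  25 518] ring [ 0.5065 -0.267   0.1615] off [ 1.2 -0.8  7.2] F [1.8 0.4 1.8]
[[ 66  66  66  65  66  66  66  66  66  66  65  64  64  64  64  66  65  64
   65  65  65  64  65  65]
 [ 64  65  65  65  65  65  67  65  65  64  63  63  63  63  62  63  66  65
   65  65  65  65  65  65]
 [ 64  63  63  64  65  64  62  60  61  69  76  93  93  88  81  66  64  64
   64  65  65  64  64  65]
 [ 62  62  63  63  62  60  66  79  98 115 120 123 120 122 112  79  74  77
   64  65  64  65  65  65]
 [ 62  62  62  60  58  60  95 117 124 124 131 131 121 121 123 115 115 106
   77  62  64  66  66  66]
 [ 62  62  61  57  58  66  85 121 121 121 124 124 122 120 137 136 121 112
  102  64  60  64  66  66]
 [ 62  60  58  55  64  70  81 115 121 120 121 122 123 121 128 143 133 110
  103  74  47  58  65  65]

[... 310 characters left out ...]
42  20  48  77  98 119 121 122 123 123 123 121 120 121 121 122 112
   89  64  46  37  36  60]
 [ 60  41  20  41  90 104 117 118 120 122 122 123 122 121 121 120 120  99
   79  49  43  30  32  61]
 [ 61  41  20  25  59  91 109 118 118 120 121 123 123 123 122 120 109  85
   65  42  34  31  34  61]
 [ 60  41  24  23  31  59  85 113 119 117 119 121 122 123 122 111  85  67
   45  34  30  30  37  63]
 [ 60  48  28  26  27  29  43  74  97 106 115 116 115 114 102  77  56  39
   34  33  33  34  42  63]
 [ 62  54  33  28  28  28  29  32  41  55  69  73  69  68  58  41  35  35
   34  35  34  36  48  64]
 [ 62  59  44  29  30  32  31  32  32  32  33  32  32  34  34  35  36  37
   35  36  35  41  57  64]]
```

The 9 mm stud tip shows through the bore as the bright patch. I'll compare its centre with the bore's bottom circle in the same camera.

```bash
python3 - <<'E'
from h import *;import pickle
im=pickle.load(open("ring.pkl","rb")); g=cv2.cvtColor(im["pixels"],cv2.COLOR_BGR2GRAY)
b=(g>108).astype(np.uint8); m=np.zeros_like(b); cv2.circle(m,(322,330),26,1,-1); b&=m
cs,_=cv2.findContours(b,0,1); k=max(cs,key=cv2.contourArea); e=cv2.fitEllipse(cv2.convexHull(k)); print("tip",e, cv2.minEnclosingCircle(k))
tcp=np.array([.5054,-.2663,.1543]); off=np.array([.00187,-.00033,0])
for dz in(.0122,.0072,.0022): print(dz,proj(im,tcp+off+[0,0,dz]))
tip=onplane(im,e[0],tcp[2]+.0027); print("tip-ring mm",(tip-tcp-off)*1e3)
cv2.imwrite("pics/c7.png",cv2.resize(im["pixels"][270:390,232:412],None,fx=4.4,fy=4.4,interpolation=cv2.INTER_CUBIC)[:600])
E
```

```text
tip ((320.7003173828125, 330.364013671875), (23.946775436401367, 26.416845321655273), 65.66259002685547) ((321.30224609375, 330.6751403808594), 13.46839427947998)
0.0122 [322.42682308 339.37555064]
0.0072 [322.39786726 332.17592916]
0.0022 [322.37070193 325.42149488]
tip-ring mm [ 1.42822466 -1.10826776  2.7       ]
```

View pics/c7.png

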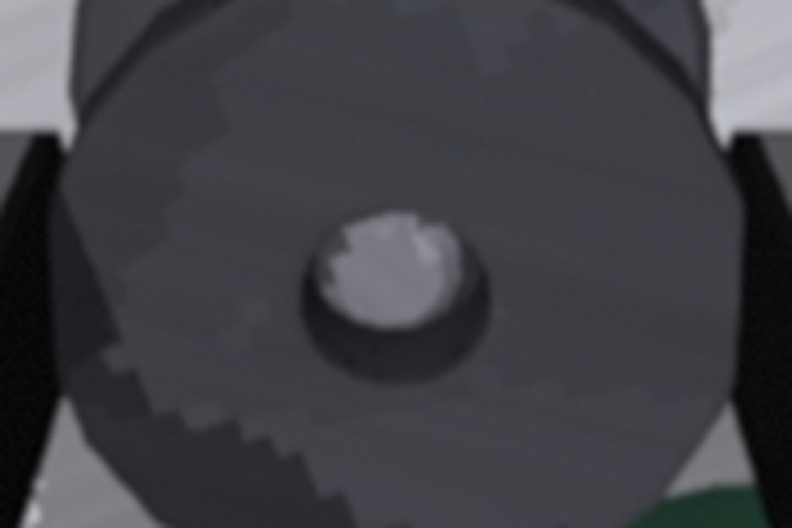

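The crop shows the tip disc at about (321,331) inside a bore whose bottom circle is centred near (322,325). The stud is therefore about 1.8 mm further along (+x,-y), so I'll lift slightly and shift by (+1.6,-0.9) mm.

Emit:
apply_moves:
  commands:
    - {"dx": 0,"dy": 0,"dz": 0.012,"rx": 0,"ry": 0,"rz": 0,"fingers": 0.2}
    - {"dx": 0.0064,"dy": -0.0036,"dz": 0.012,"rx": 0,"ry": 0,"rz": 0,"fingers": 0.2}
    - {"dx": 0.0064,"dy": -0.0036,"dz": 0.012,"rx": 0,"ry": 0,"rz": 0,"fingers": 0.2}

```text
t: 7.73
ee_pos: [0.5066, -0.2671, 0.1569]
tool_rot: [-0.0, 0.16, 0.987, 0.0]
contact_force: [0.6, 0.1, -1.9]
opening: 0.0527
finger_force: 63.9
```

Emit:
apply_moves:
  commands:
    - {"dx": 0,"dy": 0,"dz": -0.008,"rx": 0,"ry": 0,"rz": 0,"fingers": 0.2}
    - {"dx": 0,"dy": 0,"dz": -0.014,"rx": 0,"ry": 0,"rz": 0,"fingers": 0.2}
    - {"dx": 0,"dy": 0,"dz": -0.02,"rx": 0,"ry": 0,"rz": 0,"fingers": 0.2}
    - {"dx": 0,"dy": 0,"dz": -0.02,"rx": 0,"ry": 0,"rz": 0,"fingers": 0.2}

```text
t: 8.07
ee_pos: [0.5064, -0.2669, 0.1514]
tool_rot: [-0.001, 0.16, 0.987, 0.0]
contact_force: [0.2, 0.2, -1.6]
opening: 0.0531
finger_force: 63.9
```

```bash
python3 ring.py|head -3
```

```text
[ 0.5065 -0.2669  0.1517] [320.7 333.6] [305 320  32  29 706] ring [ 0.5085 -0.268   0.1589] off [ 2.  -1.   7.2] F [ 0.1 -1.2 -1.9]
[ 0.5066 -0.267   0.1519] [320.8 332.9] [306 319  31  29 700] ring [ 0.5084 -0.2679  0.1591] off [ 1.8 -0.9  7.2] F [-0.1  0.3 -1. ]
[ 0.5067 -0.2671  0.152 ] [321.1 332.6] [306 319  31  29 677] ring [ 0.5084 -0.2678  0.1592] off [ 1.7 -0.7  7.2] F [-0.2 -0.1 -1.5]
```

The ring is on the stud: Fz is back to the ring's weight, with the ring about 6 mm below tip level. Sliding down.

Emit:
apply_moves:
  commands:
    - {"dx": 0,"dy": 0,"dz": -0.03,"rx": 0,"ry": 0,"rz": 0,"fingers": 0.2}
    - {"dx": 0,"dy": 0,"dz": -0.055,"rx": 0,"ry": 0,"rz": 0,"fingers": 0.2}
    - {"dx": 0,"dy": 0,"dz": -0.055,"rx": 0,"ry": 0,"rz": 0,"fingers": 0.2}

```text
t: 8.47
ee_pos: [0.5062, -0.2667, 0.1367]
tool_rot: [-0.001, 0.16, 0.987, 0.0]
contact_force: [1.2, -0.3, -2.2]
opening: 0.0524
finger_force: 63.8
```

Emit:
apply_moves:
  commands:
    - {"dx": 0,"dy": 0,"dz": -0.03,"rx": 0,"ry": 0,"rz": 0,"fingers": 0.2}
    - {"dx": 0,"dy": 0,"dz": -0.05,"rx": 0,"ry": 0,"rz": 0,"fingers": 0.2}
    - {"dx": 0,"dy": 0,"dz": -0.05,"rx": 0,"ry": 0,"rz": 0,"fingers": 0.2}

```text
t: 8.72
ee_pos: [0.5062, -0.2668, 0.1244]
tool_rot: [-0.001, 0.16, 0.987, 0.0]
contact_force: [0.1, 0.2, -1.9]
opening: 0.0523
finger_force: 63.8
```

Emit:
apply_moves:
  commands:
    - {"dx": 0,"dy": 0,"dz": -0.008,"rx": 0,"ry": 0,"rz": 0,"fingers": 0.2}
    - {"dx": 0,"dy": 0,"dz": -0.008,"rx": 0,"ry": 0,"rz": 0,"fingers": 0.2}

```text
t: 8.88
ee_pos: [0.5065, -0.267, 0.1235]
tool_rot: [-0.0, 0.16, 0.987, 0.0]
contact_force: [0.7, -0.3, -2.2]
opening: 0.0528
finger_force: 63.8
```

```bash
python3 ring.py|head -3
```

```text
Traceback (most recent call last):
  File "ring.py", line 9, in <module>
    _,_,st,ce=cv2.connectedComponentsWithStats(b); i=1+np.argmax(st[1:,4]); uv=ce[i]
                                                       ~~~~~~~~~^^^^^^^^^^
ValueError: attempt to get argmax of an empty sequence
```

Emit:
apply_moves:
  commands:
    - {"dx": 0,"dy": 0,"dz": -0.006,"rx": 0,"ry": 0,"rz": 0,"fingers": 0.2}
    - {"dx": 0,"dy": 0,"dz": -0.006,"rx": 0,"ry": 0,"rz": 0,"fingers": 0.2}

```text
t: 9.1
ee_pos: [0.5067, -0.2671, 0.1223]
tool_rot: [0.0, 0.16, 0.987, 0.0]
contact_force: [-0.6, 0.0, -1.6]
opening: 0.0528
finger_force: 63.9
```

Emit:
apply_moves:
  commands:
    - {"dx": 0,"dy": 0,"dz": -0.006,"rx": 0,"ry": 0,"rz": 0,"fingers": 0.2}
    - {"dx": 0,"dy": 0,"dz": -0.006,"rx": 0,"ry": 0,"rz": 0,"fingers": 0.2}

```text
t: 9.27
ee_pos: [0.5067, -0.267, 0.1206]
tool_rot: [-0.0, 0.16, 0.987, 0.0]
contact_force: [-0.4, 0.1, -1.3]
opening: 0.0524
finger_force: 63.8
```

Emit:
apply_moves:
  commands:
    - {"dx": 0,"dy": 0,"dz": -0.004,"rx": 0,"ry": 0,"rz": 0,"fingers": 0.2}
    - {"dx": 0,"dy": 0,"dz": -0.004,"rx": 0,"ry": 0,"rz": 0,"fingers": 0.2}

```text
t: 9.43
ee_pos: [0.5068, -0.2671, 0.1198]
tool_rot: [0.0, 0.16, 0.987, 0.0]
contact_force: [-0.1, 0.1, -1.2]
opening: 0.0525
finger_force: 63.9
```

```bash
cat > dial.py <<'E'
from h import *
im=get_image("scene"); p=im["pixels"]; h=cv2.cvtColor(p,cv2.COLOR_BGR2HSV)
red=(((h[...,0]<8)|(h[...,0]>172))&(h[...,1]>110)&(h[...,2]>70)); gr=((h[...,0]>50)&(h[...,0]<75)&(h[...,1]>120)&(h[...,2]>60))
roi=np.zeros(red.shape,bool); roi[262:340,130:210]=1
# dial plane unknown: report pixel direction from hub
ys,xs=np.nonzero(red&roi&(np.hypot(np.mgrid[0:480,0:640][1]-170.5,np.mgrid[0:480,0:640][0]-303)<30)); k=(ys<335)
if len(xs): print("pointer px",xs.mean(),ys.mean(),len(xs),"ends",xs[ys.argmin()],ys.min(),xs[ys.argmax()],ys.max(),"ang",np.degrees(np.arctan2(ys.mean()-303,xs.mean()-170.5)))
s=state(); print(s["t"],np.round(s["ee_pos"],4),np.round(s["contact_force"],1))
E
python3 dial.py
```

```text
pointer px 164.54545454545453 310.1969696969697 66 ends 181 278 156 329 ang 129.60328153784278
9.4833 [ 0.5068 -0.2671  0.1198] [ 0.3  0.7 -2.2]
```

Emit:
apply_moves:
  commands:
    - {"dx": 0,"dy": 0,"dz": -0.006,"rx": 0,"ry": 0,"rz": 0,"fingers": 0.2}
    - {"dx": 0,"dy": 0,"dz": -0.006,"rx": 0,"ry": 0,"rz": 0,"fingers": 0.2}

```text
t: 9.65
ee_pos: [0.5068, -0.2671, 0.1184]
tool_rot: [0.0, 0.16, 0.987, 0.0]
contact_force: [-1.0, 1.0, 1.6]
opening: 0.0528
finger_force: 64.1
```

Emit:
apply_moves:
  commands:
    - {"dx": 0,"dy": 0,"dz": -0.006,"rx": 0,"ry": 0,"rz": 0,"fingers": 0.2}
    - {"dx": 0,"dy": 0,"dz": -0.006,"rx": 0,"ry": 0,"rz": 0,"fingers": 0.2}

```text
t: 9.82
ee_pos: [0.5068, -0.2671, 0.1169]
tool_rot: [0.0, 0.16, 0.987, 0.0]
contact_force: [-1.1, 0.7, 4.1]
opening: 0.0524
finger_force: 64.3
```

```bash
sed -i 's/<30))/<30)\&~((np.mgrid[0:480,0:640][0]>312)\&(np.mgrid[0:480,0:640][1]<168)))/' dial.py; python3 dial.py
```

```text
pointer px 185.85714285714286 301.57142857142856 21 ends 189 301 175 302 ang -5.314545669944809
9.8667 [ 0.5069 -0.2672  0.117 ] [-0.3  0.3  3.1]
```

The ring is seated and I'm pressing about 3 N. I'll ease up to roughly zero net force and open.

Emit:
apply_moves:
  commands:
    - {"dx": 0,"dy": 0,"dz": 0.008,"rx": 0,"ry": 0,"rz": 0,"fingers": 0.2}
    - {"dx": 0,"dy": 0,"dz": 0.008,"rx": 0,"ry": 0,"rz": 0,"fingers": 0.2}

```text
t: 10.03
ee_pos: [0.5069, -0.2672, 0.1191]
tool_rot: [0.0, 0.16, 0.987, -0.0]
contact_force: [0.8, -0.1, 0.4]
opening: 0.0527
finger_force: 64.0
```

Emit:
apply_moves:
  commands:
    - {"dx": 0,"dy": 0,"dz": 0,"rx": 0,"ry": 0,"rz": 0,"fingers": 0.4}
    - {"dx": 0,"dy": 0,"dz": 0,"rx": 0,"ry": 0,"rz": 0,"fingers": 0.65}
    - {"dx": 0,"dy": 0,"dz": 0,"rx": 0,"ry": 0,"rz": 0,"fingers": 0.65}

```text
t: 10.28
ee_pos: [0.5067, -0.267, 0.1187]
tool_rot: [-0.0, 0.16, 0.987, 0.0]
contact_force: [0.0, -0.0, -0.8]
opening: 0.0703
finger_force: 0.0
```

Emit:
apply_moves:
  commands:
    - {"dx": 0,"dy": 0,"dz": 0.05,"rx": 0,"ry": 0,"rz": 0,"fingers": 0.65}
    - {"dx": 0,"dy": 0,"dz": 0.15,"rx": 0,"ry": 0,"rz": 0,"fingers": 0.65}
    - {"dx": 0,"dy": 0,"dz": 0.26,"rx": 0,"ry": 0,"rz": 0,"fingers": 0.65}
    - {"dx": 0,"dy": 0,"dz": 0.26,"rx": 0,"ry": 0,"rz": 0,"fingers": 0.65}

```text
t: 10.62
ee_pos: [0.5088, -0.2685, 0.1898]
tool_rot: [0.004, 0.16, 0.987, -0.001]
contact_force: [0.9, -0.6, 0.5]
opening: 0.0707
finger_force: 0.0
```

```bash
python3 dial.py; python3 w.py w8; python3 - <<'E'
from h import *;import pickle
im=pickle.load(open("w8.pkl","rb")); s=state(); print(im["position"]-s["ee_pos"])
h=cv2.cvtColor(im["pixels"],cv2.COLOR_BGR2HSV); g=cv2.cvtColor(im["pixels"],cv2.COLOR_BGR2GRAY)
p=proj(im,[.508,-.2675,.1595]); print("pred tip",p); x,y=p.astype(int); print(g[y-24:y+25:3,x-30:x+31:3])
E
```

```text
pointer px 180.20833333333334 290.5833333333333 24 ends 187 282 173 299 ang -51.978887851773365
10.6667 [ 0.5082 -0.268   0.1875] [ 0.9  0.2 -0.8]
10.7167 [ 0.50741804 -0.26747888  0.18565427] [-0.57874573  0.50692249 -0.49407312] 0.07029237311061966 0.0
[-0.06740717  0.02209911  0.14402151]
pred tip [322.63913723 286.88619727]
[[ 60  60  58  59  58  46  44  71  75  74  73  74  68  61  52  42  57  60
   62  62  62]
 [ 57  58  59  59  60  46  48  71  77  75  73  73  68  61  48  39  61  61
   61  61  61]
 [ 57  56  58  58  58  51  53  72  76  75  72  73  68  60  43  46  63  63
   62  62  62]
 [ 58  58  56  56  58  56  60  73  76  76  73  72  68  61  47  60  63  63
   62  63  62]
 [ 63  62  59  60  61  62  66  72  78  84  89  88  67  56  48  62  62  64
   64  62  63]
 [ 64  64  63  63  62  62  66  86 115 119 116 112 107  84  48  43  46  63
   63  62  62]
 [ 63  63  64  64  64  63  81 118 119 125 125 119 113 104  70  41  58  62
   62  62  63]
 [ 63  63  64  62  63  62 104 123 126 126 127 127 125 108  97  41  61  61
   61  61  62]
 [ 63  63  64  62  63  63 111 125 128 127 126 126 127 122  95  43  57  62
   62  61  61]
 [ 65  64  64  63  64  63 105 123 128 128 127 125 127 127  93  46  47  64
   63  63  62]
 [ 64  65  64  65  64  65  95 118 122 127 129 127 126 118  77  40  40  62
   63  63  63]
 [ 62  62  62  64  64  63  67 104 130 123 127 129 125  90  48  41  40  58
   63  62  63]
 [ 62  62  62  62  62  63  63  69  87 106 116 101  80  49  41  40  57  63
   62  62  62]
 [ 63  61  62  62  61  61  62  62  62  65  67  52  50  42  42  45  56  63
   63  64  63]
 [ 62  63  62  63  63  63  64  62  62  62  62  61  62  51  60  64  65  64
   64  65  64]
 [ 73  58  61  62  62  62  63  63  62  62  63  62  62  61  61  61  62  62
   63  62  58]
 [174 133  74  58  61  62  61  63  62  64  61  62  62  61  61  61  60  59
   64 110 146]]
```

The ring is on the stud and the pointer has moved well toward green, at about -52° versus -28° for the green centre, so one more ring of about 150 g should do it. I'll fetch the ring at top-view pixel (265,245), call it A.

Emit:
apply_moves:
  commands:
    - {"dx": 0.155,"dy": 0.64,"dz": 0,"rx": 0,"ry": 0,"rz": 0,"fingers": 0.65}
    - {"dx": 0.155,"dy": 0.64,"dz": 0,"rx": 0,"ry": 0,"rz": 0,"fingers": 0.65}
    - {"dx": 0.155,"dy": 0.64,"dz": 0,"rx": 0,"ry": 0,"rz": 0,"fingers": 0.65}
    - {"dx": 0.155,"dy": 0.64,"dz": 0,"rx": 0,"ry": 0,"rz": 0,"fingers": 0.65}

```text
t: 11.05
ee_pos: [0.5452, -0.1048, 0.1833]
tool_rot: [-0.001, 0.16, 0.987, 0.0]
contact_force: [0.7, 0.4, -0.6]
opening: 0.0707
finger_force: 0.0
```

Emit:
apply_moves:
  commands:
    - {"dx": 0.155,"dy": 0.64,"dz": 0,"rx": 0,"ry": 0,"rz": 0,"fingers": 0.65}
    - {"dx": 0.155,"dy": 0.64,"dz": 0,"rx": 0,"ry": 0,"rz": 0,"fingers": 0.65}
    - {"dx": 0.155,"dy": 0.64,"dz": 0,"rx": 0,"ry": 0,"rz": 0,"fingers": 0.65}
    - {"dx": 0.155,"dy": 0.64,"dz": 0,"rx": 0,"ry": 0,"rz": 0,"fingers": 0.65}

```text
t: 11.38
ee_pos: [0.5838, 0.0554, 0.1833]
tool_rot: [-0.001, 0.16, 0.987, 0.0]
contact_force: [0.6, -0.5, 0.5]
opening: 0.0702
finger_force: 0.0
```

Emit:
apply_moves:
  commands:
    - {"dx": 0.155,"dy": 0.64,"dz": -0.3,"rx": 0,"ry": 0,"rz": 0,"fingers": 0.65}
    - {"dx": 0.155,"dy": 0.64,"dz": -0.3,"rx": 0,"ry": 0,"rz": 0,"fingers": 0.65}
    - {"dx": 0.155,"dy": 0.64,"dz": -0.3,"rx": 0,"ry": 0,"rz": 0,"fingers": 0.65}
    - {"dx": 0.155,"dy": 0.64,"dz": -0.3,"rx": 0,"ry": 0,"rz": 0,"fingers": 0.65}
    - {"dx": 0.155,"dy": 0.64,"dz": -0.3,"rx": 0,"ry": 0,"rz": 0,"fingers": 0.65}

```text
t: 11.8
ee_pos: [0.6206, 0.2198, 0.1047]
tool_rot: [-0.003, 0.157, 0.988, 0.0]
contact_force: [-1.3, 0.9, -0.5]
opening: 0.0706
finger_force: 0.0
```

Emit:
apply_moves:
  commands:
    - {"dx": 0,"dy": 0,"dz": 0,"rx": 0,"ry": 0,"rz": 0,"fingers": 0.65}
    - {"dx": 0,"dy": 0,"dz": 0,"rx": 0,"ry": 0,"rz": 0,"fingers": 0.65}
    - {"dx": 0,"dy": 0,"dz": 0,"rx": 0,"ry": 0,"rz": 0,"fingers": 0.65}

```text
t: 12.05
ee_pos: [0.6231, 0.2113, 0.1088]
tool_rot: [0.0, 0.161, 0.987, -0.001]
contact_force: [0.3, -1.1, 0.7]
opening: 0.0707
finger_force: 0.0
```

```bash
python3 w.py w9; python3 - <<'E'
from h import *;import pickle
im=pickle.load(open("w8.pkl","rb")); g=cv2.cvtColor(im["pixels"],cv2.COLOR_BGR2GRAY)
b=(g>108).astype(np.uint8); m=np.zeros_like(b); cv2.circle(m,(319,288),20,1,-1); b&=m
cs,_=cv2.findContours(b,0,1); e=cv2.fitEllipse(cv2.convexHull(max(cs,key=cv2.contourArea))); print("stud",e,onplane(im,e[0],.1598))
im=pickle.load(open("w9.pkl","rb")); h=cv2.cvtColor(im["pixels"],cv2.COLOR_BGR2HSV)
p=proj(im,[.6232,.2128,.022]); print("pred A",p)
d=((h[...,1]<70)&(h[...,2]<120)).astype(np.uint8); m=np.zeros_like(d); cv2.circle(m,(int(p[0]),int(p[1])),65,1,-1); d&=m
cs,_=cv2.findContours(d,0,1); e=cv2.fitEllipse(cv2.convexHull(max(cs,key=cv2.contourArea))); print(e,onplane(im,e[0],.020))
E
```

```text
12.1 [0.62333016 0.21104393 0.10928613] [ 0.97320866 -0.31293398  0.60777471] 0.07056515419623112 0.0
stud ((321.2497863769531, 286.67913818359375), (22.199386596679688, 23.329376220703125), 145.41981506347656) [ 0.5076039  -0.26799041  0.1598    ]
pred A [324.37762685 246.39505478]
((322.92901611328125, 245.12867736816406), (96.19043731689453, 98.09890747070312), 94.28855895996094) [0.62282647 0.21207981 0.02      ]
```

Ring A is at (0.6228,0.2121), matching the top view. Descending to grip.

Emit:
apply_moves:
  commands:
    - {"dx": 0,"dy": 0.004,"dz": -0.1,"rx": 0,"ry": 0,"rz": 0,"fingers": 0.65}
    - {"dx": 0,"dy": 0.004,"dz": -0.24,"rx": 0,"ry": 0,"rz": 0,"fingers": 0.65}
    - {"dx": 0,"dy": 0.004,"dz": -0.34,"rx": 0,"ry": 0,"rz": 0,"fingers": 0.65}
    - {"dx": 0,"dy": 0.004,"dz": -0.39,"rx": 0,"ry": 0,"rz": 0,"fingers": 0.65}
    - {"dx": 0,"dy": 0.004,"dz": -0.39,"rx": 0,"ry": 0,"rz": 0,"fingers": 0.65}

```text
t: 12.52
ee_pos: [0.6215, 0.212, 0.009]
tool_rot: [-0.002, 0.161, 0.987, -0.001]
contact_force: [0.5, -0.2, -0.1]
opening: 0.0704
finger_force: 0.0
```

Emit:
apply_moves:
  commands:
    - {"dx": 0,"dy": 0,"dz": 0,"rx": 0,"ry": 0,"rz": 0,"fingers": 0.65}
    - {"dx": 0,"dy": 0,"dz": 0,"rx": 0,"ry": 0,"rz": 0,"fingers": 0.65}

```text
t: 12.68
ee_pos: [0.6244, 0.2138, 0.0136]
tool_rot: [0.001, 0.161, 0.987, 0.001]
contact_force: [0.1, -0.4, 0.1]
opening: 0.0705
finger_force: 0.0
```

```bash
python3 w.py w10
```

```text
12.7333 [0.62445723 0.21406526 0.01368014] [-0.38799297  0.87072135  0.51357244] 0.0704409280357598 0.0
```

Emit:
apply_moves:
  commands:
    - {"dx": -0.006,"dy": -0.006,"dz": -0.018,"rx": 0,"ry": 0,"rz": 0,"fingers": 0.65}
    - {"dx": -0.006,"dy": -0.006,"dz": -0.018,"rx": 0,"ry": 0,"rz": 0,"fingers": 0.65}
    - {"dx": -0.006,"dy": -0.006,"dz": -0.018,"rx": 0,"ry": 0,"rz": 0,"fingers": 0.65}

```text
t: 12.98
ee_pos: [0.6215, 0.2123, 0.0072]
tool_rot: [0.0, 0.16, 0.987, 0.0]
contact_force: [-0.6, -0.2, -0.2]
opening: 0.0706
finger_force: 0.0
```

Emit:
apply_moves:
  commands:
    - {"dx": 0,"dy": 0,"dz": 0,"rx": 0,"ry": 0,"rz": 0,"fingers": 0.2}
    - {"dx": 0,"dy": 0,"dz": 0,"rx": 0,"ry": 0,"rz": 0,"fingers": 0.2}
    - {"dx": 0,"dy": 0,"dz": 0,"rx": 0,"ry": 0,"rz": 0,"fingers": 0.2}
    - {"dx": 0,"dy": 0,"dz": 0,"rx": 0,"ry": 0,"rz": 0,"fingers": 0.2}

```text
t: 13.32
ee_pos: [0.6226, 0.2129, 0.0087]
tool_rot: [0.001, 0.16, 0.987, 0.001]
contact_force: [-2.6, -0.3, 11.7]
opening: 0.0528
finger_force: 68.1
```

Emit:
apply_moves:
  commands:
    - {"dx": 0,"dy": 0,"dz": 0.1,"rx": 0,"ry": 0,"rz": 0,"fingers": 0.2}
    - {"dx": 0,"dy": 0,"dz": 0.25,"rx": 0,"ry": 0,"rz": 0,"fingers": 0.2}
    - {"dx": 0,"dy": 0,"dz": 0.4,"rx": 0,"ry": 0,"rz": 0,"fingers": 0.2}
    - {"dx": 0,"dy": 0,"dz": 0.56,"rx": 0,"ry": 0,"rz": 0,"fingers": 0.2}
    - {"dx": 0,"dy": 0,"dz": 0.715,"rx": 0,"ry": 0,"rz": 0,"fingers": 0.2}

```text
t: 13.73
ee_pos: [0.6211, 0.2122, 0.1875]
tool_rot: [-0.0, 0.16, 0.987, -0.0]
contact_force: [1.4, 0.5, -1.8]
opening: 0.0531
finger_force: 64.1
```

Emit:
apply_moves:
  commands:
    - {"dx": -0.154,"dy": -0.639,"dz": 0,"rx": 0,"ry": 0,"rz": 0,"fingers": 0.2}
    - {"dx": -0.154,"dy": -0.639,"dz": 0,"rx": 0,"ry": 0,"rz": 0,"fingers": 0.2}
    - {"dx": -0.154,"dy": -0.639,"dz": 0,"rx": 0,"ry": 0,"rz": 0,"fingers": 0.2}
    - {"dx": -0.154,"dy": -0.639,"dz": 0,"rx": 0,"ry": 0,"rz": 0,"fingers": 0.2}

```text
t: 14.07
ee_pos: [0.5821, 0.0505, 0.1858]
tool_rot: [0.0, 0.16, 0.987, 0.0]
contact_force: [1.1, -0.6, -1.2]
opening: 0.0529
finger_force: 64.1
```

Emit:
apply_moves:
  commands:
    - {"dx": -0.154,"dy": -0.639,"dz": 0,"rx": 0,"ry": 0,"rz": 0,"fingers": 0.2}
    - {"dx": -0.154,"dy": -0.639,"dz": 0,"rx": 0,"ry": 0,"rz": 0,"fingers": 0.2}
    - {"dx": -0.154,"dy": -0.639,"dz": 0,"rx": 0,"ry": 0,"rz": 0,"fingers": 0.2}
    - {"dx": -0.154,"dy": -0.639,"dz": 0,"rx": 0,"ry": 0,"rz": 0,"fingers": 0.2}

```text
t: 14.4
ee_pos: [0.5434, -0.1093, 0.1858]
tool_rot: [0.0, 0.16, 0.987, 0.0]
contact_force: [0.8, -1.2, -0.7]
opening: 0.0532
finger_force: 64.1
```

Emit:
apply_moves:
  commands:
    - {"dx": -0.05,"dy": -0.2,"dz": 0,"rx": 0,"ry": 0,"rz": 0,"fingers": 0.2}
    - {"dx": -0.09,"dy": -0.38,"dz": 0,"rx": 0,"ry": 0,"rz": 0,"fingers": 0.2}
    - {"dx": -0.125,"dy": -0.52,"dz": 0,"rx": 0,"ry": 0,"rz": 0,"fingers": 0.2}
    - {"dx": -0.154,"dy": -0.639,"dz": 0,"rx": 0,"ry": 0,"rz": 0,"fingers": 0.2}
    - {"dx": -0.154,"dy": -0.639,"dz": 0,"rx": 0,"ry": 0,"rz": 0,"fingers": 0.2}

```text
t: 14.82
ee_pos: [0.5018, -0.276, 0.1861]
tool_rot: [0.0, 0.166, 0.986, -0.002]
contact_force: [-2.0, -0.5, -1.5]
opening: 0.0531
finger_force: 64.1
```

Emit:
apply_moves:
  commands:
    - {"dx": 0,"dy": 0,"dz": 0,"rx": 0,"ry": 0,"rz": 0,"fingers": 0.2}
    - {"dx": 0,"dy": 0,"dz": 0,"rx": 0,"ry": 0,"rz": 0,"fingers": 0.2}
    - {"dx": 0,"dy": 0,"dz": 0,"rx": 0,"ry": 0,"rz": 0,"fingers": 0.2}
    - {"dx": 0,"dy": 0,"dz": 0,"rx": 0,"ry": 0,"rz": 0,"fingers": 0.2}

```text
t: 15.15
ee_pos: [0.5066, -0.2653, 0.1855]
tool_rot: [-0.0, 0.159, 0.987, 0.0]
contact_force: [-0.2, -1.2, -1.9]
opening: 0.0532
finger_force: 64.1
```

```bash
python3 ring.py; python3 dial.py
```

```text
[ 0.5065 -0.2655  0.1855] [321.8 334. ] [303 322  39  25 747] ring [ 0.5091 -0.2661  0.1927] off [ 2.5 -0.6  7.2] F [ 1.2 -0.1 -1.4]
[ 0.5065 -0.2657  0.1856] [321.8 334. ] [303 322  39  25 748] ring [ 0.509  -0.2662  0.1928] off [ 2.5 -0.5  7.2] F [ 0.5  0.7 -1.2]
[ 0.5063 -0.2659  0.1856] [321.9 334. ] [303 322  39  25 750] ring [ 0.5089 -0.2665  0.1928] off [ 2.6 -0.5  7.2] F [ 0.2 -0.4 -1.7]
[[ 67  67  65  64  65  66  65  66  66  67  67  68  68  69  69  68  67  69
   67  67  68  67  68  68]
 [ 66  68  67  66  65  63  65  65  65  66  66  66  69  68  69  68  68  68
   68  68  68  68  68  67]
 [ 66  65  67  67  65  65  63  64  64  66  65  65  66  66  66  69  69  68
   68  68  67  68  68  67]
 [ 65  66  67  66  66  65  64  63  62  60  59  60  61  64  67  65  65  67
   67  68  67  67  68  68]
 [ 67  66  67  67  66  64  68  80  90  84  87  95 100 104 109 100  83  74
   67  67  68  68  67  68]
 [ 66  66  66  65  64  74 112 129 131 128 129 133 132 132 131 131 127 118
   90  68  66  67  67  68]
 [ 66  67  66  62  87 118 131 133 132 132 132 132 132 130 132 133 133 134
  125 107  82  66  68
[... 461 characters left out ...]
29 129 129 130 129 129
  133 139 169 142  44  70]
 [ 61  40  29  96 131 129 128 128 128 129 130 130 130 130 130 129 129 129
  129 129 130  79  32  64]
 [ 58  36  22  53 108 128 130 129 130 131 130 130 130 130 129 129 129 129
  130 124  81  35  33  59]
 [ 61  38  25  25  54 110 129 132 131 130 130 129 129 128 129 129 130 132
  125  84  38  33  35  62]
 [ 62  44  26  27  28  51  91 118 129 132 131 130 130 130 132 133 124 106
   74  38  35  35  40  62]
 [ 64  52  30  29  30  29  33  55  90 107 110 119 119 116 110 101  65  43
   35  35  35  33  45  63]]
pointer px 179.95652173913044 290.9130434782609 23 ends 187 282 173 299 ang -51.961294229126764
15.35 [ 0.5063 -0.2662  0.1856] [-0.5  0.8 -1. ]
```

The ring's offset from the TCP is now (2.5,-0.55) mm, which puts the bore right over the known seat once the arm settles. Lowering lightly.

Emit:
apply_moves:
  commands:
    - {"dx": -0.001,"dy": 0,"dz": -0.04,"rx": 0,"ry": 0,"rz": 0,"fingers": 0.2}
    - {"dx": -0.001,"dy": 0,"dz": -0.08,"rx": 0,"ry": 0,"rz": 0,"fingers": 0.2}
    - {"dx": -0.001,"dy": 0,"dz": -0.108,"rx": 0,"ry": 0,"rz": 0,"fingers": 0.2}
    - {"dx": -0.001,"dy": 0,"dz": -0.108,"rx": 0,"ry": 0,"rz": 0,"fingers": 0.2}
    - {"dx": -0.001,"dy": 0,"dz": -0.108,"rx": 0,"ry": 0,"rz": 0,"fingers": 0.2}

```text
t: 15.77
ee_pos: [0.5053, -0.2667, 0.1577]
tool_rot: [-0.001, 0.16, 0.987, 0.0]
contact_force: [-0.5, -0.6, -1.6]
opening: 0.0533
finger_force: 64.1
```

Emit:
apply_moves:
  commands:
    - {"dx": 0,"dy": 0,"dz": -0.008,"rx": 0,"ry": 0,"rz": 0,"fingers": 0.2}
    - {"dx": 0,"dy": 0,"dz": -0.016,"rx": 0,"ry": 0,"rz": 0,"fingers": 0.2}
    - {"dx": 0,"dy": 0,"dz": -0.022,"rx": 0,"ry": 0,"rz": 0,"fingers": 0.2}
    - {"dx": 0,"dy": 0,"dz": -0.022,"rx": 0,"ry": 0,"rz": 0,"fingers": 0.2}

```text
t: 16.1
ee_pos: [0.5057, -0.2668, 0.1529]
tool_rot: [-0.0, 0.16, 0.987, 0.0]
contact_force: [-0.1, -0.4, -2.7]
opening: 0.0528
finger_force: 64.1
```

```bash
python3 ring.py | head -3; python3 dial.py
```

```text
[ 0.5057 -0.2668  0.153 ] [321.6 333.3] [308 322  29  24 539] ring [ 0.5078 -0.2675  0.1602] off [ 2.1 -0.7  7.2] F [ 0.1 -1.  -1.9]
[ 0.5058 -0.2668  0.1532] [322.1 333.5] [308 322  29  24 519] ring [ 0.508  -0.2674  0.1604] off [ 2.2 -0.6  7.2] F [-0.6  0.4 -2.2]
[ 0.5058 -0.2668  0.1532] [322.1 333.5] [308 323  29  23 498] ring [ 0.5081 -0.2674  0.1604] off [ 2.3 -0.6  7.2] F [-0.2  0.7 -1.9]
pointer px 179.70833333333334 291.1666666666667 24 ends 187 282 173 299 ang -52.11105198663543
16.3 [ 0.5058 -0.2668  0.1532] [ 0.1  0.3 -1.8]
```

No contact force 3–4 mm below tip level and the dial is unchanged, so it's on the stud. Continuing down, then in small steps.

Emit:
apply_moves:
  commands:
    - {"dx": 0,"dy": 0,"dz": -0.016,"rx": 0,"ry": 0,"rz": 0,"fingers": 0.2}
    - {"dx": 0,"dy": 0,"dz": -0.016,"rx": 0,"ry": 0,"rz": 0,"fingers": 0.2}

```text
t: 16.47
ee_pos: [0.5056, -0.2667, 0.1485]
tool_rot: [-0.0, 0.16, 0.987, 0.0]
contact_force: [1.5, -0.8, -2.1]
opening: 0.053
finger_force: 64.1
```

Emit:
apply_moves:
  commands:
    - {"dx": 0,"dy": 0,"dz": -0.02,"rx": 0,"ry": 0,"rz": 0,"fingers": 0.2}
    - {"dx": 0,"dy": 0,"dz": -0.04,"rx": 0,"ry": 0,"rz": 0,"fingers": 0.2}
    - {"dx": 0,"dy": 0,"dz": -0.06,"rx": 0,"ry": 0,"rz": 0,"fingers": 0.2}
    - {"dx": 0,"dy": 0,"dz": -0.06,"rx": 0,"ry": 0,"rz": 0,"fingers": 0.2}

```text
t: 16.8
ee_pos: [0.5056, -0.2668, 0.1329]
tool_rot: [-0.0, 0.16, 0.987, -0.0]
contact_force: [1.5, -0.4, -1.5]
opening: 0.0528
finger_force: 64.2
```

Emit:
apply_moves:
  commands:
    - {"dx": 0,"dy": 0,"dz": -0.006,"rx": 0,"ry": 0,"rz": 0,"fingers": 0.2}
    - {"dx": 0,"dy": 0,"dz": -0.006,"rx": 0,"ry": 0,"rz": 0,"fingers": 0.2}

```text
t: 16.97
ee_pos: [0.5056, -0.2668, 0.1323]
tool_rot: [-0.0, 0.16, 0.987, 0.0]
contact_force: [0.8, -0.7, -1.7]
opening: 0.0529
finger_force: 64.2
```

Emit:
apply_moves:
  commands:
    - {"dx": 0,"dy": 0,"dz": -0.006,"rx": 0,"ry": 0,"rz": 0,"fingers": 0.2}
    - {"dx": 0,"dy": 0,"dz": -0.006,"rx": 0,"ry": 0,"rz": 0,"fingers": 0.2}

```text
t: 17.13
ee_pos: [0.5056, -0.2668, 0.1309]
tool_rot: [-0.0, 0.16, 0.987, 0.0]
contact_force: [0.6, 0.9, -1.8]
opening: 0.0533
finger_force: 64.2
```

```bash
python3 dial.py
```

```text
pointer px 180.41666666666666 290.8333333333333 24 ends 187 283 173 299 ang -50.81760791689285
17.1833 [ 0.5057 -0.2668  0.131 ] [ 0.2 -0.8 -1.2]
```

Emit:
apply_moves:
  commands:
    - {"dx": 0,"dy": 0,"dz": -0.006,"rx": 0,"ry": 0,"rz": 0,"fingers": 0.2}
    - {"dx": 0,"dy": 0,"dz": -0.006,"rx": 0,"ry": 0,"rz": 0,"fingers": 0.2}
    - {"dx": 0,"dy": 0,"dz": -0.006,"rx": 0,"ry": 0,"rz": 0,"fingers": 0.2}

```text
t: 17.43
ee_pos: [0.5057, -0.2668, 0.1295]
tool_rot: [-0.0, 0.16, 0.987, 0.0]
contact_force: [0.4, -1.0, -1.4]
opening: 0.0534
finger_force: 64.2
```

Emit:
apply_moves:
  commands:
    - {"dx": 0,"dy": 0,"dz": -0.006,"rx": 0,"ry": 0,"rz": 0,"fingers": 0.2}
    - {"dx": 0,"dy": 0,"dz": -0.006,"rx": 0,"ry": 0,"rz": 0,"fingers": 0.2}
    - {"dx": 0,"dy": 0,"dz": -0.006,"rx": 0,"ry": 0,"rz": 0,"fingers": 0.2}

```text
t: 17.68
ee_pos: [0.5057, -0.2668, 0.128]
tool_rot: [-0.0, 0.16, 0.987, 0.0]
contact_force: [0.4, 0.0, -1.9]
opening: 0.0531
finger_force: 64.2
```

Emit:
apply_moves:
  commands:
    - {"dx": 0,"dy": 0,"dz": -0.006,"rx": 0,"ry": 0,"rz": 0,"fingers": 0.2}
    - {"dx": 0,"dy": 0,"dz": -0.006,"rx": 0,"ry": 0,"rz": 0,"fingers": 0.2}
    - {"dx": 0,"dy": 0,"dz": -0.006,"rx": 0,"ry": 0,"rz": 0,"fingers": 0.2}

```text
t: 17.93
ee_pos: [0.5057, -0.2669, 0.1266]
tool_rot: [0.0, 0.16, 0.987, 0.0]
contact_force: [-0.3, 0.3, 0.5]
opening: 0.0532
finger_force: 64.8
```

```bash
python3 dial.py
```

```text
pointer px 185.08695652173913 296.5217391304348 23 ends 195 292 174 301 ang -23.946641711944434
17.9833 [ 0.5057 -0.2668  0.1267] [-0.5 -0.  -0.1]
```

Contact: net force is about zero, so the scale carries the ring, and the pointer is at -24°, near the green centre. Opening and retreating.

Emit:
apply_moves:
  commands:
    - {"dx": 0,"dy": 0,"dz": 0,"rx": 0,"ry": 0,"rz": 0,"fingers": 0.4}
    - {"dx": 0,"dy": 0,"dz": 0,"rx": 0,"ry": 0,"rz": 0,"fingers": 0.65}
    - {"dx": 0,"dy": 0,"dz": 0,"rx": 0,"ry": 0,"rz": 0,"fingers": 0.65}

```text
t: 18.23
ee_pos: [0.5058, -0.2669, 0.1267]
tool_rot: [0.0, 0.16, 0.987, 0.0]
contact_force: [0.5, -0.3, -0.4]
opening: 0.0705
finger_force: 0.0
```

Emit:
apply_moves:
  commands:
    - {"dx": 0,"dy": 0,"dz": 0.05,"rx": 0,"ry": 0,"rz": 0,"fingers": 0.65}
    - {"dx": 0,"dy": 0,"dz": 0.15,"rx": 0,"ry": 0,"rz": 0,"fingers": 0.65}
    - {"dx": 0,"dy": 0,"dz": 0.3,"rx": 0,"ry": 0,"rz": 0,"fingers": 0.65}
    - {"dx": 0,"dy": 0,"dz": 0.4,"rx": 0,"ry": 0,"rz": 0,"fingers": 0.65}

```text
t: 18.57
ee_pos: [0.5059, -0.2674, 0.2303]
tool_rot: [0.001, 0.161, 0.987, -0.0]
contact_force: [1.2, -0.2, -0.3]
opening: 0.0699
finger_force: 0.0
```

Emit:
apply_moves:
  commands:
    - {"dx": 0.1,"dy": 0.6,"dz": 0,"rx": 0,"ry": 0,"rz": 0,"fingers": 0.65}
    - {"dx": 0.1,"dy": 0.6,"dz": 0,"rx": 0,"ry": 0,"rz": 0,"fingers": 0.65}
    - {"dx": 0.1,"dy": 0.6,"dz": 0,"rx": 0,"ry": 0,"rz": 0,"fingers": 0.65}
    - {"dx": 0.1,"dy": 0.6,"dz": 0,"rx": 0,"ry": 0,"rz": 0,"fingers": 0.65}
    - {"dx": 0.1,"dy": 0.6,"dz": 0,"rx": 0,"ry": 0,"rz": 0,"fingers": 0.65}

```text
t: 18.98
ee_pos: [0.5321, -0.1095, 0.2275]
tool_rot: [0.0, 0.156, 0.988, 0.001]
contact_force: [-0.1, -0.3, 0.1]
opening: 0.0702
finger_force: 0.0
```

```bash
python3 dial.py; python3 - <<'E'
from h import *
s=get_image("scene")["pixels"]; t=get_image("top")["pixels"]; o=np.zeros((600,800,3),np.uint8)
o[:,:400]=cv2.resize(s[200:350,90:215],(400,480),interpolation=cv2.INTER_CUBIC)[:480].copy() if 0 else cv2.copyMakeBorder(cv2.resize(s[200:350,95:220],(400,480),interpolation=cv2.INTER_CUBIC),0,120,0,0,0)
o[:480,400:]=cv2.resize(t[200:350,430:555],(400,480),interpolation=cv2.INTER_CUBIC); cv2.imwrite("pics/end.png",o)
E
```

```text
pointer px 183.82758620689654 295.9655172413793 29 ends 193 291 173 301 ang -27.82570672094521
19.0333 [ 0.5315 -0.1131  0.2275] [ 0.2 -0.2  0.1]
```

View pics/end.png

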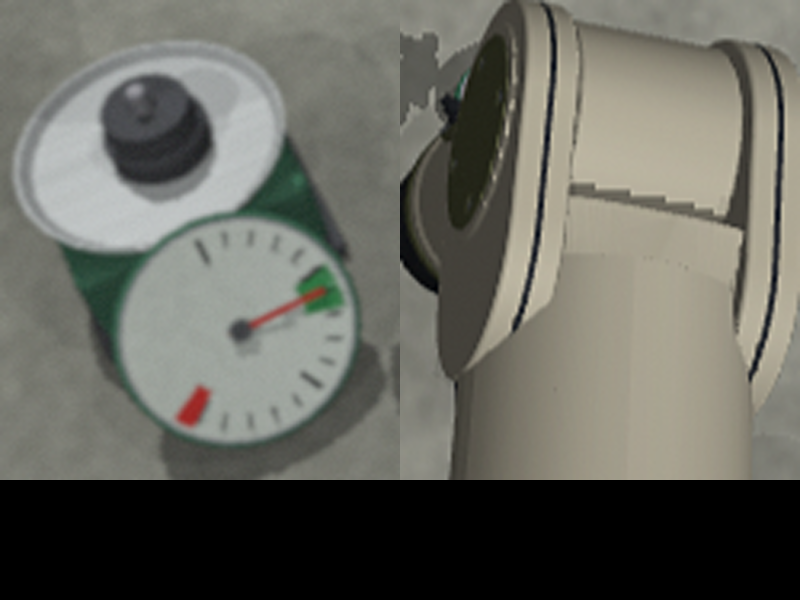

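The pointer (crop tip at 326,291) lies in the middle of the green sector, and both rings are stacked flat on the plinth. The gripper is clear. I'll let the arm settle, then hand in.

Emit:
apply_moves:
  commands:
    - {"dx": 0,"dy": 0,"dz": 0,"rx": 0,"ry": 0,"rz": 0,"fingers": 0.65}
    - {"dx": 0,"dy": 0,"dz": 0,"rx": 0,"ry": 0,"rz": 0,"fingers": 0.65}
    - {"dx": 0,"dy": 0,"dz": 0,"rx": 0,"ry": 0,"rz": 0,"fingers": 0.65}
    - {"dx": 0,"dy": 0,"dz": 0,"rx": 0,"ry": 0,"rz": 0,"fingers": 0.65}
    - {"dx": 0,"dy": 0,"dz": 0,"rx": 0,"ry": 0,"rz": 0,"fingers": 0.65}

```text
t: 19.55
ee_pos: [0.5306, -0.1173, 0.2266]
tool_rot: [-0.0, 0.161, 0.987, -0.0]
contact_force: [-0.1, -0.2, 0.3]
opening: 0.071
finger_force: 0.0
```

```bash
python3 dial.py; python3 -c "
from bench import close_job; print(close_job())"
```

```text
pointer px 183.85714285714286 295.92857142857144 28 ends 193 291 173 301 ang -27.897271030947564
19.6 [ 0.5307 -0.1171  0.2266] [-0.7 -0.  -0.6]
the job is handed in; nothing more can be done
None
```

Two ballast rings lie flat over the stud, the pointer rests in the middle of the green sector, the other two rings were left on the board, and the job was handed in at 19.6 s.

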